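# Pack a sample set into stack-nest trays for the cold store

## Robot

A 6-joint arm with a two-finger parallel gripper is mounted at the origin on a cart in front of the work surface, level with it; the furniture and walls round the work are solid. World frame = base frame: x ahead of the robot, y to its left, z up, the work surface at z = 0. Lengths are in mm, angles in rad, forces in N, time in s.
With the tool pointing down it reaches from about 400 to 925 mm from the base axis. Payload 12.5 kg.
Tool frame: the origin (TCP) lies midway between the tips of the shut fingers; the grasp point (between the pads) lies 19 mm behind it (env.pinch_z is the z of the grasp point in the tool frame, in mm); z points along the fingers, y is the line along which they close (so a half turn about z gives the same grasp; the last joint's range is limited). The gripper opens to 95 mm and grips with 3 to 60 N. Pads are 20 mm wide; open, the fingers measure 119 mm over their backs; the gripper's body (75 mm by 180 mm) begins 59 mm behind the grasp point.
Start: joints at [-1.33, 0.491, 1.559, -0, 1.092, -0.106], TCP at [212.455, -587.801, 214.661] pointing down, gripper open.
Joint ranges: [-3.1, 3.1], [-0.84, 2.19], [0.05, 2.79], [-1.13, 4.28], [0.06, 2.93], [-2.69, 2.69]. Speed limits (rad/s): [2.22, 2.22, 2.79, 3.14, 3.14, 3.14].

## Interface

Orientations are given as [roll, pitch, yaw] about the fixed x, y, z axes, in that order (R = Rz(yaw) Ry(pitch) Rx(roll)).
In Python, from cell import env, eyes gives the robot as it stands.
- The arm moves only by the shell command python3 -m inch 'ROWS'. ROWS is JSON, a list of rows, each a list of 3 entries, a list of its own where there are three numbers: the shift along the tool's x, y, z in units of 60 mm (1.0 is 60 mm), then the turn about the tool's z in units of 5 degrees (1.0 is 5 degrees), then the closure, from -1 (fully open) to 1 (shut). In form: [[[tx, ty, tz], turn, claw], ...]. A call has exactly 10 rows; each row shifts and turns the commanded pose from where the row before left it, along the tool's axes as they then stand; what a row does not reach is not made up. A row lasts 1/8 s, in which the tool goes at most 62.5 mm and 10.7 degrees, less where a joint would pass 70% of its speed; a pose out of reach is approached as far as the arm can. A call is refused whole if a number of a shift passes 1 or a number of a turn 1, either way. A call with a gripper value outside its range is refused whole. The fingers move at their own pace and stop on an object; the grip force is fixed at half the most. Time passes only in rows, so rows that do not move let the fingers close, or fill a call up. It gives the time, the measured TCP pose, the force, the opening and the grip force at its end, in the units of the state.
- env.state(): the state, without advancing time (a new reading comes with each control period).
- eyes.read_camera(name): name is "scene" or "top" or "wrist"; returns a dict with "pixels" (400x640x3 uint8, red, green, blue), "fx", "fy", "cx", "cy" (pixels), "extrinsics" (4x4, takes a point from world to camera coordinates). Camera axes: x right, y down, z forward; pixel columns grow to the right and rows downward; lengths in mm; the calibration is good to about 2 mm. A picture is of the moment at which its call begins. There is no depth.
- env.job_done(): hands the job in; it is judged then, once.
Trained networks look in a picture, given as the dict that the camera call returned (one of the last four; its "shot" number tells which), for a name from the list of things; names that differ only in an ending like _2 or _b are one class to them, and where a whole thing is asked for, a point or a joint stands for the part that bears it (a point fixed in the world has none). Each returns a list of dicts, best first, with "score" (0 to 1); they miss things now and then, are a little off and sometimes report something else, mostly with a low value. They report only what shows in the picture. A call takes as long as a camera call. They do not tell look-alikes from the thing itself.
- eyes.boxes_of(name, picture): "centre" ([row, column] in pixels, amid what is visible of it).
- eyes.cut_out(name, picture): "mask" (400x640 bool, what is visible of it) and "centre" ([row, column] in pixels, amid what is visible of it).
- eyes.spot_point(name, picture): "centre" ([row, column] in pixels: a listed point, or the origin of a listed thing).
The state is a dict: "t": time; "joints": joint angles; "qvel": joint speeds; "tau": joint torques, N m; "eef_pos": TCP position; "tcp_rot": TCP orientation; "ft_force": force on the tool from outside, world axes, zero at the start; "moment": the same for the moment, N m; "opening": opening from 0.0 (shut) to 1.0 (fully open); "grip_force": force on a finger pad.
Only numpy, scipy, OpenCV 4.12 (cv2) and the standard library are available. Lean on these libraries where they do the work, as an engineer would, in place of code of your own. Each camera call takes 0.05 s, during which the arm holds its last target. There are 200 camera calls.

## Task

Pack the sample set for the cold store in the two white stack-nest trays: stand the brown bottle and the small vial each in the insert of its size in the tray that holds two inserts, then set the other tray on top of it, turned end for end (card ends opposite) so that it rests level on the rim lugs, clear of the caps, and stand the tall white red-capped bottle, which is too tall for below, in the pocket of that upper tray. Everything stands upright at the end; do not knock the vessels over, and leave the bench timer and the felt pen where they lie.

Things in the scene. Friction and masses are not known exactly. Their poses are not given: they have to be found in the camera images.
- brown_bottle: amber screw-cap bottle, body 48 mm across and about 60 mm high below the shoulder, black cap 30 mm across, 88 mm high in all, 0.09 kg. Stands upright on the bench right of the trays. Origin: centre of its underside, z up. Grip the body.
- vial: small clear screw vial with a white cap, 22 mm across, cap 20 mm across from 38 to 51 mm, 51 mm high, 15 g. Stands upright on the bench right of the trays. Origin: centre of its underside, z up. Grip it by the cap end.
- tall_bottle: white screw-cap bottle with a red cap, body 58 mm across and about 70 mm high below the shoulder, 105 mm high in all, 0.09 kg. Stands upright on the bench right of the trays. Origin: centre of its underside, z up. Grip the body.
- tray_base: white stack-nest tray with 2 grey inserts, fixed; 108 mm high, 232 x 182 mm over the rim, foot 198 x 148, floor 4 mm. A cross web (top at 96 mm) parts it into compartments centred at x = +57.5 and -57.5 mm. Inside, columns at x = +70 and -38 mm on both long walls end in flat lugs 100 mm up, 8 mm below the rim. White card holder juts out 20 mm at the +x end. Origin: centre of underside, z up.
- tray_upper: loose white tray, 0.27 kg: as tray_base (origin, axes too), one grey insert at x = -57.5 mm. Carry by the web's straight bar: 14 mm thick in x, 157 long in y, 61 to 96 mm up. At first its card points as tray_base's, within 30 deg. Turned half a turn it rests on tray_base's lugs, underside 100 mm above the other's, 7 mm play each way in the rim; unturned it would land on the caps.
- insert_bottle: grey insert in one compartment of tray_base (either one), 76 x 108 mm, 35 mm high, with a wide round pocket 58 mm across and 32 mm deep, its floor 3 mm above the insert's underside, for the brown bottle. Origin: centre of its underside, on the pocket's axis, on the tray's floor (4 mm above the tray's underside); x and y as the tray's.
- insert_vial: grey block in the other compartment of tray_base, 76 x 108 mm, 60 mm high, with a small round pocket 32 mm across and 20 mm deep, its floor 40 mm above the block's underside, for the vial. Origin: centre of its underside, on the pocket's axis, on the tray's floor; x and y as the tray's.
- upper_pocket (a point): centre of the floor of the 68 mm round pocket (32 mm deep, floor 7 mm above the tray's underside) in the insert of tray_upper, for the tall bottle; moves with that tray; axes as the tray's.
- bench_timer: bystander: light grey bench timer with buttons, 64 x 64 x 18 mm, lying near the front edge of the bench. Origin: centre of its underside.
- felt_pen: bystander: felt pen, 140 mm long, 13 mm thick, lying near the front edge of the bench. Origin: centre of its underside.
There are look-alikes about, which are no part of the job. Of the things shaped like the vial, the clear one is meant.

How it is judged (in metres and radians):
On the way, in this order (a step that is already met when the one before it is completed fails the run):
1. the brown bottle and the vial stand in their own inserts in the lower tray (horizontal distance between brown_bottle and insert_bottle below 0.009 m and z of brown_bottle in the frame of insert_bottle between -0.002 and 0.009 m and angle between each of brown_bottle, vial's own z axis and vertical below 0.1 rad and horizontal distance between vial and insert_vial below 0.009 m and z of vial in the frame of insert_vial between 0.035 and 0.046 m), for 0.2 s.
2. the second tray, turned half a turn, rests level on the lower tray's lugs (horizontal distance between tray_upper and tray_base below 0.012 m and z of tray_upper in the frame of tray_base between 0.0965 and 0.1035 m and angle between tray_upper's own z axis and vertical below 0.04 rad and x of upper_pocket in the frame of tray_base above 0.04 m), for 0.2 s.
At the end, for the whole second after the job is handed in: Brown bottle and vial in their lower pockets, the tall bottle in the upper pocket: upright, on the pocket floor, within 9 mm of centre. Upper tray turned half a turn, level on the lugs (underside 100 mm above the lower one's, within 3.5 mm), within 12 mm of centre. All released and at rest (all of step 1 and all of step 2 and horizontal distance between tall_bottle and upper_pocket below 0.009 m and z of tall_bottle in the frame of upper_pocket between -0.005 and 0.006 m and angle between tall_bottle's own z axis and vertical below 0.1 rad and linear speed of each of brown_bottle, vial, tray_upper, tall_bottle below 0.02 m/s); the robot touches nothing.
It fails at once if a bottle or the vial is tipped over (by more than 40 degrees) (angle between any of brown_bottle, vial, tall_bottle's own z axis and vertical above 0.7 rad).
It fails at once if the bench timer or the felt pen is shifted by more than 30 mm (distance of any of bench_timer, felt_pen from where it was at the start of the episode above 0.03 m).
It also fails if it takes over 125 s, if anything falls off the work surface, if the arm or the gripper's body presses on something with over 40 N, if the wrist force passes 120 N, or if a joint passes its speed limit or range.

## Working session

There is one attempt and no reset: what is moved stays moved. The work goes in short steps, Python scripts to look and compute and a shell command to move; the robot and the scene stay as the last step left them, time stands still between calls to the robot, and variables do not carry over. Pictures are saved under pics/ and viewed, at most 14 in all, crops included, and the job is handed in when it is done.

```bash
ls; mkdir -p pics; python3 - <<'E'
from cell import env, eyes
import cv2
print(env.state()); print(env.pinch_z)
for n in ("top","scene"):
    p=eyes.read_camera(n); cv2.imwrite(f"pics/{n}0.png",p["pixels"][:,:,::-1]); print(n,p["fx"],p["cx"],p["cy"],p["extrinsics"].round(3).tolist())
    for o in ("brown_bottle","vial","tall_bottle","tray_base","tray_upper","insert_bottle","insert_vial","upper_pocket","bench_timer","felt_pen"):
        print(o,[(round(d["score"],2),[round(float(c)) for c in d["centre"]]) for d in eyes.boxes_of(o,p)][:4],[(round(d["score"],2),[round(float(c)) for c in d["centre"]]) for d in eyes.spot_point(o,p)][:4])
E
```

```text
pics
{'t': 0.0, 'joints': array([-1.32957203e+00,  4.91541997e-01,  1.55947251e+00,  3.96393250e-07,
        1.09169355e+00, -1.05604437e-01]), 'qvel': array([-0.00014949, -0.00016972, -0.00031398, -0.00066744, -0.00035627,
        0.00155205]), 'tau': array([ 1.65268430e-03, -6.12645721e+01, -2.58181679e+01,  6.92602526e-02,
        4.82395291e-02, -1.26359155e-04]), 'eef_pos': array([ 212.40600075, -587.52972998,  214.06472029]), 'tcp_rot': array([-3.14048350e+00, -1.17922412e-04,  3.46828487e-01]), 'ft_force': array([-0.05545671, -0.18225883,  0.55407703]), 'moment': array([ 0.01752179,  0.02305471, -0.02931064]), 'grip_force': 0.0, 'opening': 1.0044202307371466}
-18.8
top 478.47062542787927 313.15089921867775 195.0270000510928 [[-0.005, -1.0, -0.014, 36.864], [-0.995, 0.006, -0.103, 501.439], [0.103, 0.014, -0.995, 1037.178], [0.0, 0.0, 0.0, 1.0]]
brown_bottle [(0.86, [213, 434])] [(0.89, [212, 427])]
vial [(0.62, [192, 390]), (0.59, [167, 389]), (0.48, [180, 421])] [(0.65, [193, 388]), (0.49, [180, 422]), (0.43, [167, 388])]
tall_bottle [(0.59, [125, 436])] [(0.77, [127, 434])]

[... 612 characters left out ...]
 0.666, -0.645, 1531.676], [0.0, 0.0, 0.0, 1.0]]
brown_bottle [(0.56, [247, 236])] [(0.59, [263, 239])]
vial [(0.7, [250, 301]), (0.63, [243, 279]), (0.53, [266, 272])] [(0.74, [260, 298]), (0.7, [253, 277]), (0.65, [273, 272]), (0.56, [232, 345])]
tall_bottle [(0.62, [293, 308]), (0.49, [172, 292])] [(0.65, [305, 305])]
tray_base [(0.64, [146, 369])] [(0.71, [170, 371])]
tray_upper [] [(0.75, [230, 341])]
insert_bottle [(0.55, [144, 356])] [(0.66, [168, 352])]
insert_vial [] [(0.59, [173, 389])]
upper_pocket [(0.98, [214, 347])] [(0.78, [226, 325])]
bench_timer [(0.79, [172, 292])] [(0.78, [176, 290]), (0.38, [273, 272])]
felt_pen [(0.52, [202, 262])] [(0.7, [273, 272]), (0.49, [214, 256])]
```

```bash
python3 - <<'E'
import cv2
a=cv2.imread("pics/top0.png")[80:290,130:490]; b=cv2.imread("pics/scene0.png")[90:330,200:430]
cv2.imwrite("pics/top0c.png",cv2.resize(a,None,fx=2.2,fy=2.2,interpolation=cv2.INTER_CUBIC))
cv2.imwrite("pics/scene0c.png",cv2.resize(b,None,fx=2.5,fy=2.5,interpolation=cv2.INTER_CUBIC))
E
```

```text
(no output)
```

View pics/top0c.png

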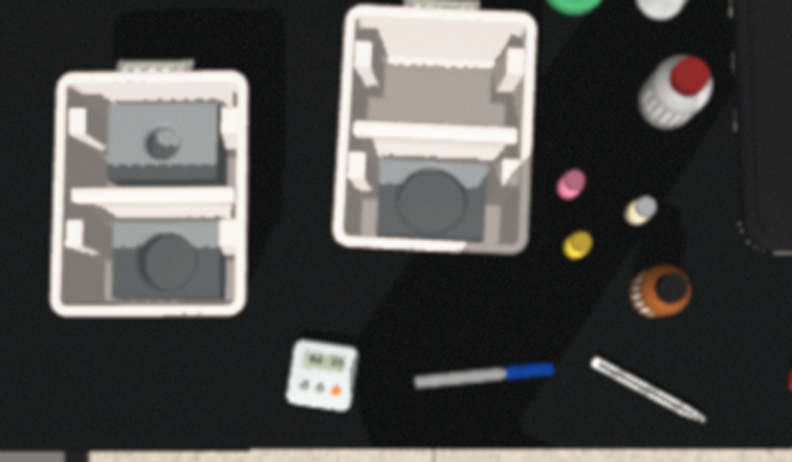

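View pics/scene0c.png

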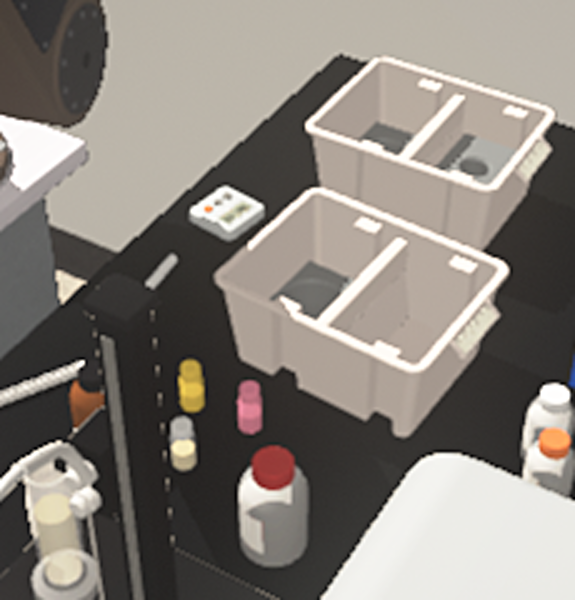

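Top view: the vial candidates are the clear one with the grey-white cap (row 175, col 421), pink (164, 390) and yellow (191, 392). I take the clear one. Brown bottle's cap is at (211, 435). Red-capped tall bottle's cap is at (114, 444), with other bottles behind it at rows below 85. Tray_base is the left tray, with two inserts; tray_upper is the right one, with one.

```bash
cat > h.py <<'E'
import numpy as np, cv2
from scipy.optimize import least_squares
from cell import env, eyes
def snap(n,save=None):
    p=eyes.read_camera(n)
    if save: cv2.imwrite(f"pics/{save}.png",p["pixels"][:,:,::-1])
    return p
def at_z(p,row,col,z):
    E=np.asarray(p["extrinsics"]);R,t=E[:3,:3],E[:3,3];c=-R.T@t
    d=R.T@np.array([(col-p["cx"])/p["fx"],(row-p["cy"])/p["fy"],1.]);return (c+d*(z-c[2])/d[2])[:2]
def proj(p,X):
    E=np.asarray(p["extrinsics"]);q=np.atleast_2d(X)@E[:3,:3].T+E[:3,3]
    return np.c_[q[:,1]/q[:,2]*p["fy"]+p["cy"],q[:,0]/q[:,2]*p["fx"]+p["cx"]] # row,col
def outline(x,y,a,z=108,L=232,W=182):
    c=np.array([[1,1],[1,-1],[-1,-1],[-1,1]])*[L/2,W/2]
    R=np.array([[np.cos(a),-np.sin(a)],[np.sin(a),np.cos(a)]])
    return np.c_[c@R.T+[x,y],np.full(4,z)]
def fit_tray(p,corn,zr=108):
    # corn: approx (row,col) of rim corners in order (+x,+y),(+x,-y),(-x,-y),(-x,+y)
    f=lambda v:(proj(p,outline(*v,z=zr))-corn).ravel()
    w=np.array([at_z(p,*c,zr) for c in corn]);s=least_squares(f,[*w.mean(0),0.])
    return s.x,f(s.x)
E
python3 - <<'E'
from h import *
p=snap("top")
cr=lambda u,v:(80+v/2.2,130+u/2.2)
for n,uv,z in (("brown",(671,288),88),("tall",(691,75),105),("vial",(645,206),51),("yellow",(579,241),51),("pink",(574,180),51)):
    print(n,at_z(p,*cr(*uv),z).round(1))
for n,c in (("base",[(55,70),(249,70),(246,317),(49,317)]),("upper",[(345,4),(538,12),(528,254),(331,246)])):
    c=np.array([cr(*q) for q in c]); x,r=fit_tray(p,c); print(n,x.round(3),r.round(1), "bear",np.arctan2(x[1],x[0]))
    print([np.linalg.norm(at_z(p,*c[i],108)-at_z(p,*c[(i+1)%4],108)).round() for i in range(4)])
for o in ("brown_bottle","vial","tall_bottle","tray_base","tray_upper","insert_bottle","insert_vial","upper_pocket","felt_pen"):
    z={"insert_bottle":4,"insert_vial":4,"upper_pocket":7}.get(o,0)
    for d in eyes.spot_point(o,p)[:3]: print(o,round(d["score"],2),at_z(p,*d["centre"],z).round())
E
```

```text
brown [ 460.4 -219.9]
tall [ 661.4 -241. ]
vial [ 544.3 -205.7]
yellow [ 509.9 -139.9]
pink [ 570.8 -136.3]
base [ 5.52351e+02  2.70967e+02 -2.00000e-03] [ 1.1  1.   0.4 -0.6 -0.9 -0.6 -0.5  0.3] bear 0.4560755085180617
[np.float64(185.0), np.float64(235.0), np.float64(184.0), np.float64(235.0)]
upper [ 6.11967e+02  1.70900e+00 -5.40000e-02] [ 0.1  0.4  0.2 -0.7  0.2 -0.3 -0.4  0.6] bear 0.0027934236229236113
[np.float64(184.0), np.float64(232.0), np.float64(184.0), np.float64(233.0)]
brown_bottle 0.83 [ 461. -226.]
vial 0.66 [ 572. -133.]
vial 0.55 [ 539. -205.]
vial 0.54 [ 511. -138.]
tall_bottle 0.64 [ 664. -242.]
tray_base 0.72 [557. 267.]
tray_upper 0.62 [606.   0.]
tray_upper 0.54 [496. 270.]
insert_vial 0.81 [611. 265.]
upper_pocket 0.78 [552.   2.]
felt_pen 0.72 [377. -47.]
felt_pen 0.45 [558. 268.]
```

View pics/top0.png

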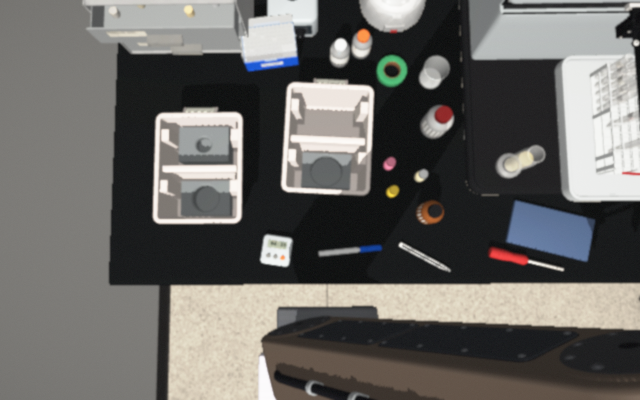

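View pics/scene0.png

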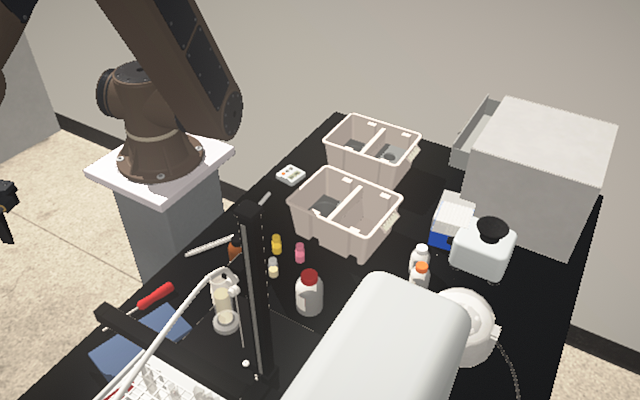

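```bash
python3 - <<'E'
from h import *
s=snap("scene")
print("post foot",[at_z(s,*q,0).round() for q in ((385,262),(375,275),(322,267))])
# height of post top at (205,248) assuming vertical above foot
f=at_z(s,385,262,0)
for z in (100,200,300,400,500): print(z,proj(s,[*f,z]).round())
t=snap("top")
print([at_z(t,*q,0).round() for q in ((190,468),(125,462),(20,460),(160,507),(180,565))])
for z in (0,100,200,300): print(z, proj(t,[*f,z]).round())
im=t["pixels"][:,400:].astype(float); im=(np.clip(im/90,0,1)*255).astype("uint8")[:300,:,::-1]
im2=s["pixels"][180:400,100:400].astype(float); im2=(np.clip(im2/90,0,1)*255).astype("uint8")[:,:,::-1]
a=cv2.resize(im,(400,500));b=cv2.resize(im2,(400,500*1)[:2])
cv2.imwrite("pics/gam.png",np.hstack([a,b]))
E
```

```text
post foot [array([ 681., -440.]), array([ 691., -410.]), array([ 607., -317.])]
100 [[355. 258.]]
200 [[321. 254.]]
300 [[281. 250.]]
400 [[234. 244.]]
500 [[178. 237.]]
[array([ 514., -317.]), array([ 664., -309.]), array([ 917., -314.]), array([ 582., -408.]), array([ 535., -537.])]
0 [[117. 519.]]
100 [[105. 538.]]
200 [[ 89. 562.]]
300 [[ 70. 592.]]
```

View pics/gam.png

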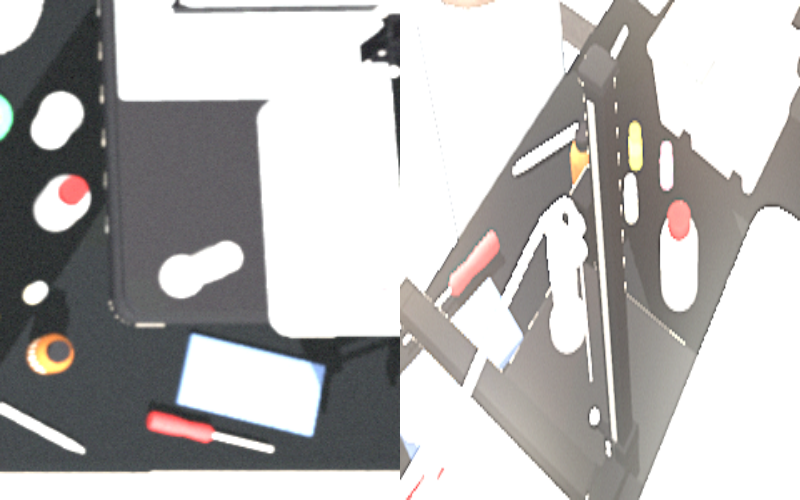

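```bash
python3 - <<'E'
from h import *
s=snap("scene");t=snap("top")
for z in range(0,301,50):
    a=at_z(t,188,467,z);b=at_z(s,207,249,z); c=at_z(t,20,460,z); e=at_z(s,355,333//1*0+262,z)
    print(z,a.round(),b.round(),proj(s,[*a,z]).round(),proj(s,[*c,z]).round())
E
```

```text
0 [ 518. -315.] [355. -42.] [[304. 234.]] [[391. 403.]]
50 [ 512. -300.] [392. -85.] [[283. 234.]] [[364. 397.]]
100 [ 507. -284.] [ 430. -129.] [[262. 234.]] [[337. 392.]]
150 [ 501. -269.] [ 467. -172.] [[239. 234.]] [[308. 386.]]
200 [ 495. -253.] [ 504. -216.] [[216. 234.]] [[279. 380.]]
250 [ 489. -238.] [ 541. -259.] [[192. 234.]] [[249. 373.]]
300 [ 483. -222.] [ 579. -303.] [[167. 234.]] [[219. 367.]]
```

Shelf, rack and frame all lie beyond y < -310 or x > 800, so the path to the brown bottle is clear.

```bash
python3 -m inch '[[[0,0,0],1,-1],[[0,0,0],1,-1],[[0,0,0],1,-1],[[0,0,0],0.97,-1],[[0.5,-0.76,0],0,-1],[[0.5,-0.76,0],0,-1],[[0.5,-0.76,0],0,-1],[[0.5,-0.76,0],0,-1],[[0.5,-0.76,0],0,-1],[[0.5,-0.76,0],0,-1]]'
python3 -m inch '[[[0.5,-0.76,0],0,-1],[[0.15,-0.76,0],0,-1],[[0,0,0],0,-1],[[0,0,0],0,-1],[[0,0,0],0,-1],[[0,0,0],0,-1],[[0,0,0],0,-1],[[0,0,0],0,-1],[[0,0,0],0,-1],[[0,0,0],0,-1]]'
python3 - <<'E'
from h import *
print(env.state()["joints"].round(3),env.state()["eef_pos"],env.state()["tcp_rot"])
p=snap("wrist","w1"); E=np.asarray(p["extrinsics"]); print("cam",(-E[:3,:3].T@E[:3,3]).round(),E[:3,:3].round(2).tolist())
for o in ("brown_bottle","vial","tall_bottle"):
    print(o,[(round(d["score"],2),at_z(p,*d["centre"],0).round(1)) for d in eyes.spot_point(o,p)][:4])
E
```

```text
t: 4.05
eef_pos: [393.2, -312.7, 214.8]
tcp_rot: [3.141, -0.0, 0.0]
ft_force: [1.3, -0.0, 0.9]
opening: 0.997
grip_force: 0.0
t: 5.3
eef_pos: [431.3, -222.9, 214.7]
tcp_rot: [3.141, -0.0, 0.0]
ft_force: [-1.4, 0.0, -1.0]
opening: 1.0
grip_force: 0.0
[-0.613  0.294  1.891 -0.     0.957  0.957] [ 431.34671085 -222.93099075  214.65763329] [ 3.14144871e+00 -8.73795949e-05  4.13416438e-04]
cam [ 509. -224.  384.] [[0.0, -1.0, -0.0], [-0.96, -0.0, 0.27], [-0.27, 0.0, -0.96]]
brown_bottle [(0.74, array([ 460.1, -220.4]))]
vial [(0.86, array([ 504.5, -143.9])), (0.78, array([ 544.4, -200.4])), (0.61, array([ 574.2, -133.7]))]
tall_bottle [(0.59, array([377.8, -43.9]))]
```

View pics/w1.png

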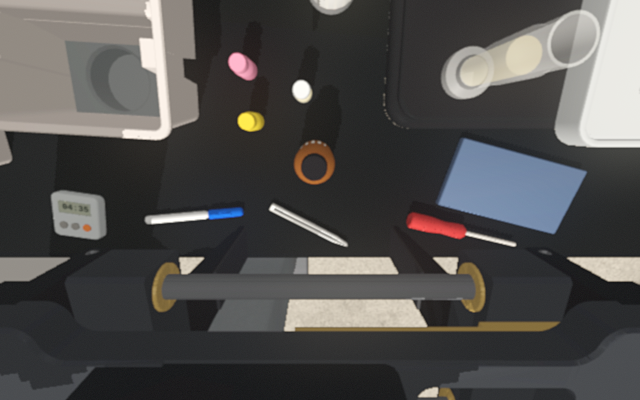

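The wrist view shows the brown bottle's black cap at (167,316), the white-capped clear vial at (91,302), yellow at (121,251) and pink at (66,242).

```bash
python3 - <<'E'
from h import *
p=snap("wrist")
print("brown",at_z(p,168,316.5,88),"vial",at_z(p,91,302,51))
hsv=cv2.cvtColor(p["pixels"],cv2.COLOR_RGB2HSV)
m=cv2.inRange(hsv,(3,100,40),(20,255,255)); m[:,:280]=0;m[:,360:]=0;m[:130]=0;m[200:]=0
c=np.argwhere(m);print("amber extent",c.min(0),c.max(0)); lo,hi=c.min(0),c.max(0)
print("shoulder circle edges z60", at_z(p,hi[0],(lo[1]+hi[1])/2,60),at_z(p,(lo[0]+hi[0])/2,lo[1],60),at_z(p,(lo[0]+hi[0])/2,hi[1],60))
for o in ("brown_bottle",):
  for d in eyes.cut_out(o,p)[:1]:
    m=d["mask"];c=np.argwhere(m);print(d["score"],c.min(0),c.max(0))
g=np.argwhere(cv2.inRange(p["pixels"][75:105,285:320],(150,150,140),(255,255,255)));print(g.min(0)+[75,285],g.max(0)+[75,285])
E
```

```text
brown [ 460.41442002 -221.7033753 ] vial [ 541.44060975 -205.26889987]
amber extent [140 293] [184 335]
shoulder circle edges z60 [ 436.54768183 -218.51370454] [ 462.8740464  -194.02590717] [ 462.90328646 -243.18811639]
0.57 [141 295] [183 334]
[ 80 292] [102 311]
```

```bash
python3 -m inch '[[[0.487,-0.045,0],0,-1],[[0,0,0],0,-1],[[0,0,0.75],0,-1],[[0,0,0.75],0,-1],[[0,0,0.75],0,-1],[[0,0,0.71],0,-1],[[0,0,0],0,-1],[[0,0,0],0,1],[[0,0,0],0,1],[[0,0,0],0,1]]'
python3 -m inch '[[[0,0,0],0,1],[[0,0,0],0,1],[[0,0,0],0,1],[[0,0,0],0,1],[[0,0,0],0,1],[[0,0,-0.5],0,1],[[0,0,-0.9],0,1],[[0,0,-0.9],0,1],[[0,0,-0.5],0,1],[[0,0,0],0,1]]'
```

```text
t: 6.85
eef_pos: [461.0, -220.5, 38.3]
tcp_rot: [3.14, -0.002, 0.0]
ft_force: [-0.6, -0.8, 1.3]
opening: 0.741
grip_force: 0.0
t: 8.1
eef_pos: [461.1, -220.6, 206.6]
tcp_rot: [3.139, -0.003, 0.0]
ft_force: [-0.2, -0.8, -2.3]
opening: 0.49
grip_force: 30.0
```

```bash
python3 -m inch '[[[0,-0.5,0],0,1],[[0,-0.9,0],0,1],[[0,-0.95,0],0,1],[[0.1,-0.95,0],0,1],[[0.1,-0.95,0],0,1],[[0.1,-0.95,0],0,1],[[0.1,-0.95,0],0,1],[[0.1,-0.9,0],0,1],[[0.07,-0.7,0],0,1],[[0,-0.43,0],0,1]]'
python3 -m inch '[[[0,0,0],0,1],[[0,0,0],0,1],[[0,0,0],0,1],[[0,0,0],0,1],[[0,0,0],0,1],[[0,0,0],0,1],[[0,0,0],0,1],[[0,0,0],0,1],[[0,0,0],0,1],[[0,0,0],0,1]]'
python3 - <<'E'
from h import *
p=snap("wrist","w2"); print(env.state()["joints"].round(3))
for o,z in (("tray_base",0),("insert_bottle",4),("insert_vial",4)):
    print(o,[(round(d["score"],2),at_z(p,*d["centre"],z).round(1)) for d in eyes.spot_point(o,p)][:3])
E
```

```text
t: 9.35
eef_pos: [493.9, 272.3, 202.6]
tcp_rot: [3.14, 0.003, 0.002]
ft_force: [-0.1, -0.5, -1.4]
opening: 0.489
grip_force: 30.0
t: 10.6
eef_pos: [494.6, 270.6, 205.0]
tcp_rot: [3.141, 0.0, 0.0]
ft_force: [-0.0, 0.1, -1.5]
opening: 0.489
grip_force: 30.0
[ 0.384  0.414  1.723 -0.     1.004  1.954]
tray_base [(0.88, array([552.2, 274.1]))]
insert_bottle [(0.6, array([494. , 273.3]))]
insert_vial [(0.69, array([613.8, 276.3]))]
```

View pics/w2.png

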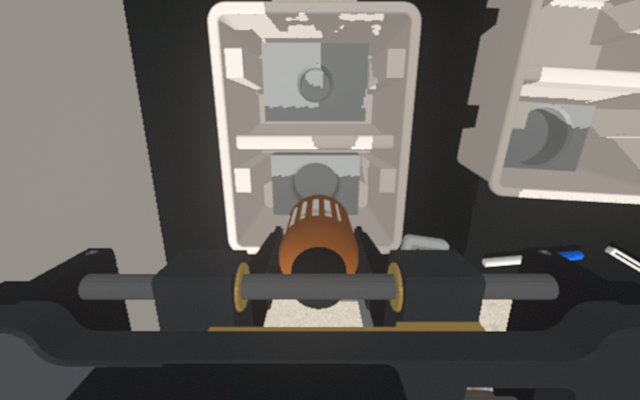

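Wrist view: vial pocket at (83,315), bottle pocket at (180,316) partly hidden by the held bottle, web ends at (142, 237/393), lugs at (63, 235/397).

```bash
python3 - <<'E'
from h import *
p=snap("wrist")
print("vialpocket rim",at_z(p,82.5,315,64)," web ctr",at_z(p,140,315,96),"web ends",at_z(p,140,237,96),at_z(p,140,393,96))
print("bottle pocket L/R",at_z(p,180,294,39),at_z(p,180,339,39),"lugs",at_z(p,63,235,100),at_z(p,63,397,100),at_z(p,180,244,100),at_z(p,180,387,100))
print("rim far edge/near",at_z(p,2,315,108),at_z(p,251,240,108),at_z(p,100,213,108),at_z(p,100,417,108))
g=cv2.cvtColor(p["pixels"],cv2.COLOR_RGB2GRAY)
print("row100",g[100,205:225],g[100,405:425]);print("web col300",g[125:160,300]);print("vp row82",g[82,290:340]);print("vp col315",g[60:110,315]);print("row175",g[175,285:350])
E
```

```text
vialpocket rim [610.73311087 273.34388376]  web ctr [554.2815328  273.12966601] web ends [554.24261574 349.91915304] [554.32044004 196.35954524]
bottle pocket L/R [502.27353738 299.81725497] [502.30532508 244.31127121] lugs [622.57828365 345.1336623 ] [622.63581283 198.88694765] [514.96131931 344.86588557] [515.043986   200.51772866]
rim far edge/near [667.31088481 272.69553371] [440.24991903 352.4858089 ] [590.53217985 365.40462788] [590.6146531  180.42042731]
row100 [ 54  54  55  55  56  56  58  53  63 131 205 239 246 245 245 245 245 240
 227 201] [165 173 175 176 175 177 177 175 160 117  61  38  40  40  41  41  40  43
  39  40]
web col300 [156 157 156 156 156 157 157 156 156 154 177 210 234 243 243 243 243 245
 245 246 248 248 250 240 185 161 164 130 104 117 154 178 180 179 179]
vp row82 [181 181 181 181 181 181 174 159 147 139 121 114 123 126 126 124 129 145
 156 163 179 181 180 180 181 181 180 179 179 180 181 179 164 132 124 124
 126 125 124 113 106 108 113 119 125 125 125 124 126 125]
vp col315 [180 179 179 180 183 184 181 168 152 154 169 179 180 180 179 179 179 179
 179 179 179 179 181 182 182 173 141 124 125 125 125 125 125 125 127 126
 126 126 126 124 118 121 144 176 181 179 169 133 120 122]
row175 [171 170 171 170 158 139 131 124 115 116 117 119 121 119 121 122 121 122
 120 121 121 121 121 120 121 120 120 120 121 120 120 120 120 119 120 122
 120 119 121 120 119 120 120 120 120 120 120 120 119 118 116 112 119 149
 175 181 180 175 169 168 168 166 155 136 134]
```

```bash
python3 -m inch '[[[0.015,-0.032,0],0,1],[[0,0,0.5],0,1],[[0,0,0.5],0,1],[[0,0,0.5],0,1],[[0,0,0.3],0,1],[[0,0,0.2],0,1],[[0,0,0.2],0,1],[[0,0,0.2],0,1],[[0,0,0.2],0,1],[[0,0,0],0,1]]'
```

```text
t: 12.1
eef_pos: [495.1, 272.3, 48.1]
tcp_rot: [3.141, 0.001, 0.0]
ft_force: [0.3, -0.3, -1.8]
opening: 0.487
grip_force: 30.0
```

```bash
python3 -m inch '[[[0,0,0.04],0,1],[[0,0,0],0,1],[[0,0,0],0,-0.5],[[0,0,0],0,-0.5],[[0,0,0],0,-0.5],[[0,0,-0.3],0,-0.5],[[0,0,-0.7],0,-0.5],[[0,0,-0.9],0,-0.5],[[0,0,-0.9],0,-0.3],[[0,0,0],0,-0.3]]'
python3 - <<'E'
from h import *
print(env.state()["eef_pos"])
p=snap("wrist","w3"); 
d=eyes.spot_point("brown_bottle",p); print([(e["score"],at_z(p,*e["centre"],7)) for e in d[:2]])
d=eyes.boxes_of("brown_bottle",p); print([(e["score"],e["centre"]) for e in d[:2]])
E
```

```text
t: 13.35
eef_pos: [496.8, 273.1, 218.6]
tcp_rot: [-3.139, -0.007, 0.0]
ft_force: [-0.0, -0.6, -1.2]
opening: 0.657
grip_force: 0.0
[496.76696219 273.12129583 218.64638881]
[(0.68, array([496.43677321, 265.08522279])), (0.43, array([612.34285389, 271.59727265]))]
[]
```

```bash
python3 -m inch '[[[0,0.5,0],0,-0.3],[[0,0.9,0],0,-0.3],[[0,0.95,0],0,-0.3],[[0,0.95,0],0,-0.3],[[0,0.95,0],0,-0.3],[[0,0.95,0],0,-0.3],[[0.1,0.95,0],0,-0.3],[[0.2,0.9,0],0,-0.3],[[0.2,0.6,0],0,-0.3],[[0,0.31,0],0,-0.3]]'
python3 -m inch '[[[-0.3,0,0],0,-0.3],[[0,0,0],0,-0.3],[[0,0,0],0,-0.3],[[0,0,0],0,-0.3],[[0,0,0],0,-0.3],[[0,0,0],0,-0.3],[[0,0,0],0,-0.3],[[0,0,0],0,-0.3],[[0,0,0],0,-0.3],[[0,0,0],0,-0.3]]'
python3 - <<'E'
from h import *
print(env.state()["eef_pos"])
t=snap("top"); p=snap("wrist")
c=proj(p,[542.5,-205,51])[0].round().astype(int); print(c)
a=cv2.resize(p["pixels"][max(c[0]-50,0):c[0]+50,c[1]-65:c[1]+65],(520,400)); b=cv2.resize(t["pixels"][100:230,150:250],(280,364)); b=cv2.copyMakeBorder(b,0,36,0,0,0)
cv2.imwrite("pics/w4.png",np.hstack([a,b])[:,:,::-1])
E
```

```text
t: 14.75
eef_pos: [525.4, -206.5, 212.8]
tcp_rot: [-3.14, 0.002, -0.001]
ft_force: [-0.5, -0.3, 0.1]
opening: 0.644
grip_force: 0.0
t: 16.0
eef_pos: [507.6, -205.1, 214.6]
tcp_rot: [3.142, -0.0, 0.0]
ft_force: [-0.9, -0.6, 0.6]
opening: 0.654
grip_force: 0.0
[ 507.62595743 -205.10432781  214.62471931]
[158 318]
```

View pics/w4.png

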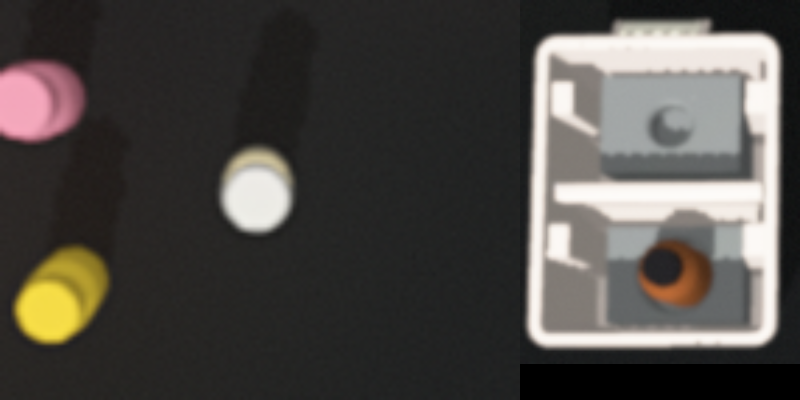

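The crop shows the clear vial with its white cap where I predicted it (row 158, col 317); pink and yellow are well aside. The brown bottle stands upright in its pocket.

```bash
python3 -m inch '[[[0.585,-0.005,0],0,-0.3],[[0,0,0],0,-0.3],[[0,0,0.8],0,-0.3],[[0,0,0.8],0,-0.3],[[0,0,0.8],0,-0.3],[[0,0,0.5],0,-0.3],[[0,0,0.26],0,-0.3],[[0,0,0],0,-0.3],[[0,0,0],0,1],[[0,0,0],0,1]]'
python3 -m inch '[[[0,0,0],0,1],[[0,0,0],0,1],[[0,0,0],0,1],[[0,0,0],0,1],[[0,0,0],0,1],[[0,0,-0.5],0,1],[[0,0,-0.9],0,1],[[0,0,-0.9],0,1],[[0,0,-0.7],0,1],[[0,0,0],0,1]]'
```

```text
t: 17.35
eef_pos: [543.2, -205.0, 26.2]
tcp_rot: [3.141, -0.002, 0.0]
ft_force: [0.1, -0.7, -0.8]
opening: 0.496
grip_force: 0.0
t: 18.6
eef_pos: [543.7, -205.2, 208.0]
tcp_rot: [3.139, -0.005, 0.0]
ft_force: [-0.4, -0.5, -0.4]
opening: 0.224
grip_force: 29.9
```

```bash
python3 -m inch '[[[0,-0.5,0],0,1],[[0,-0.9,0],0,1],[[0.1,-0.95,0],0,1],[[0.2,-0.95,0],0,1],[[0.2,-0.95,0],0,1],[[0.2,-0.95,0],0,1],[[0.2,-0.95,0],0,1],[[0.2,-0.9,0],0,1],[[0.03,-0.6,0],0,1],[[0,-0.31,0],0,1]]'
python3 -m inch '[[[0,0,0],0,1],[[0,0,0],0,1],[[0,0,0],0,1],[[0,0,0],0,1],[[0,0,0],0,1],[[0,0,0],0,1],[[0,0,0],0,1],[[0,0,0],0,1],[[0,0,0],0,1],[[0,0,0],0,1]]'
python3 - <<'E'
from h import *
print(env.state()["eef_pos"])
p=snap("wrist","w5"); t=snap("top")
print(proj(p,[610.5,272.8,64]),proj(t,[610.5,272.8,64]))
for im in (p,t):
  print([(round(d["score"],2),at_z(im,*d["centre"],4).round(1)) for d in eyes.spot_point("insert_vial",im)][:3])
E
```

```text
t: 19.85
eef_pos: [609.7, 274.4, 203.2]
tcp_rot: [3.141, 0.002, 0.002]
ft_force: [1.1, -0.6, 0.3]
opening: 0.22
grip_force: 29.9
t: 21.1
eef_pos: [610.4, 272.9, 205.0]
tcp_rot: [3.142, 0.0, 0.0]
ft_force: [0.3, 0.3, -1.0]
opening: 0.222
grip_force: 29.9
[610.36519268 272.88759773 204.98486198]
[[190.87876891 317.709753  ]] [[144.12735722 202.85438057]]
[(0.89, array([612.3, 273.1]))]
[(0.75, array([609.3, 267.5]))]
```

View pics/w5.png

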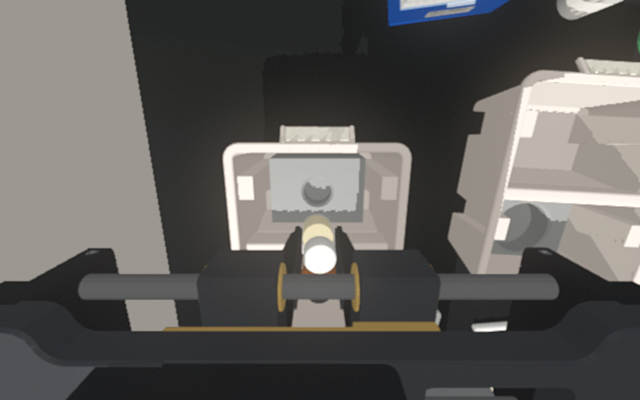

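The pocket shows at (190,317), right at the prediction (191,318). Lowering the vial.

```bash
python3 -m inch '[[[0,0,0.5],0,1],[[0,0,0.5],0,1],[[0,0,0.4],0,1],[[0,0,0.3],0,1],[[0,0,0.2],0,1],[[0,0,0.15],0,1],[[0,0,0.15],0,1],[[0,0,0.03],0,1],[[0,0,0],0,1],[[0,0,0],0,1]]'
```

```text
t: 22.55
eef_pos: [610.6, 272.9, 71.6]
tcp_rot: [-3.141, -0.001, 0.0]
ft_force: [-0.4, -0.1, -0.4]
opening: 0.221
grip_force: 29.9
```

```bash
python3 -m inch '[[[0,0,0.02],0,1],[[0,0,0],0,1],[[0,0,0],0,-0.1],[[0,0,0],0,-0.1],[[0,0,0],0,-0.1],[[0,0,-0.3],0,-0.1],[[0,0,-0.7],0,-0.1],[[0,0,-0.9],0,-0.1],[[0,0,-0.5],0,-0.1],[[0,0,0],0,-0.1]]'
python3 - <<'E'
from h import *
print(env.state()["eef_pos"])
p=snap("wrist","w6"); t=snap("top")
print([(n,proj(p,[610.5,272.8,95]),proj(t,[610.5,272.8,95])) for n in "v"],proj(t,[495.5,272.5,95]))
a=cv2.resize(p["pixels"][130:260,220:420],(500,325)); b=cv2.resize(t["pixels"][100:230,150:250],(250,325))
cv2.imwrite("pics/w6c.png",np.hstack([a,b])[:,:,::-1])
E
```

```text
t: 23.8
eef_pos: [611.2, 273.2, 217.9]
tcp_rot: [-3.14, -0.005, 0.0]
ft_force: [-0.4, -0.1, -0.4]
opening: 0.551
grip_force: 0.0
[611.15402045 273.18924609 217.91828245]
[('v', array([[196.19714996, 318.15137591]]), array([[141.05619944, 199.27798686]]))] [[195.27513144 198.33600286]]
```

View pics/w6c.png

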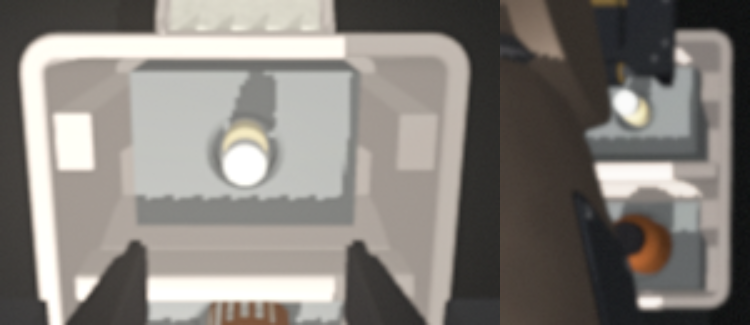

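Both vessels stand in their pockets (vial cap at (195,318), as predicted). Now the upper tray.

```bash
python3 -m inch '[[[0,0.6,0],-1,-0.1],[[0,0,0],-1,-0.1],[[0,0,0],-1,-0.1],[[0,0,0],-1,-0.1],[[0,0,0],-1,-0.1],[[0,0,0],-1,-1],[[0,0,0],-1,-1],[[0,0,0],-1,-1],[[0,0,0],-1,-1],[[0,0,0],-1,-1]]'
python3 -m inch '[[[0,0,0],-1,-1],[[0,0,0],-1,-1],[[0,0,0],-1,-1],[[0,0,0],-1,-1],[[0,0,0],-1,-1],[[0,0,0],-1,-1],[[0,0,0],-1,-1],[[0,0,0],-0.4,-1],[[0,0,0],0,-1],[[0,0,0],0,-1]]'
python3 -m inch '[[[-0.6,0,0],0,-1],[[-0.9,0,0],0,-1],[[-0.9,0,0],0,-1],[[-0.9,0,0],0,-1],[[-0.6,0,0],0,-1],[[0,0,0],0,-1],[[0,0,0],0,-1],[[0,0,0],0,-1],[[0,0,0],0,-1],[[0,0,0],0,-1]]'
python3 - <<'E'
from h import *
print(env.state()["eef_pos"],env.state()["tcp_rot"],env.state()["joints"].round(2))
p=snap("wrist","w7"); print(proj(p,outline(612,1.7,-0.054)).round())
from math import *
c,s=cos(-.054),sin(-.054)
print("web",[proj(p,[612+c*x-s*y,1.7+s*x+c*y,96]).round() for x,y in ((7,78),(7,-78),(-7,-78),(-7,78))])
E
```

```text
t: 25.15
eef_pos: [609.9, 236.7, 212.5]
tcp_rot: [-3.14, 0.002, 0.876]
ft_force: [-0.3, -0.3, 0.3]
opening: 0.982
grip_force: 0.0
t: 26.4
eef_pos: [610.3, 236.8, 213.7]
tcp_rot: [-3.141, 0.0, 1.518]
ft_force: [0.0, 0.1, -0.1]
opening: 0.997
grip_force: 0.0
t: 27.65
eef_pos: [598.3, 3.7, 214.0]
tcp_rot: [3.142, 0.0, 1.519]
ft_force: [-0.1, 0.1, 1.0]
opening: 0.995
grip_force: 0.0
[598.25146431   3.70203854 213.99197724] [3.14156561e+00 8.34282122e-05 1.51949443e+00] [-0.1   0.45  1.63 -0.    1.06 -0.05]
[[107. 456.]
 [278. 433.]
 [277. 227.]
 [107. 210.]]
web [array([[121., 339.]]), array([[262., 336.]]), array([[262., 324.]]), array([[121., 325.]])]
```

View pics/w7.png

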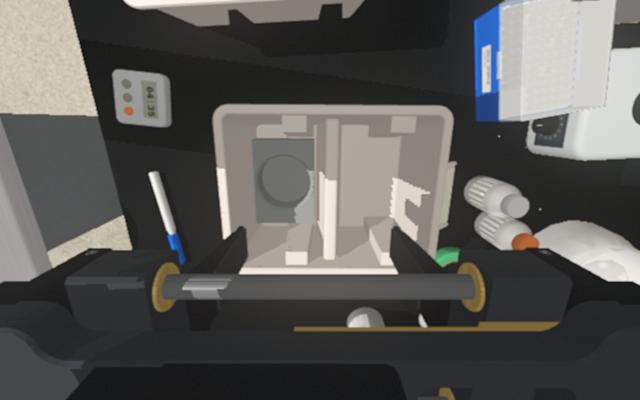

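Projected rim and web agree with the picture within 2–3 px, so the tray is at (612, 2), -0.054 rad. Gripping the web.

```bash
python3 -m inch '[[[-0.02,0.23,0],0,-1],[[0,0,0],0,-1],[[0,0,0.7],0,-1],[[0,0,0.7],0,-1],[[0,0,0.6],0,-1],[[0,0,0.4],0,-1],[[0,0,0.18],0,-1],[[0,0,0],0,-1],[[0,0,0],0,1],[[0,0,0],0,1]]'
python3 -m inch '[[[0,0,0],0,1],[[0,0,0],0,1],[[0,0,0],0,1],[[0,0,0],0,1],[[0,0,0],0,1],[[0,0,0],0,1],[[0,0,0],0,1],[[0,0,0],0,1],[[0,0,0],0,1],[[0,0,0],0,1]]'
```

```text
t: 28.95
eef_pos: [612.4, 1.2, 60.2]
tcp_rot: [3.14, 0.0, 1.519]
ft_force: [-0.4, -0.3, -0.4]
opening: 0.844
grip_force: 0.0
t: 30.2
eef_pos: [611.9, 1.3, 59.2]
tcp_rot: [-3.141, 0.0, 1.519]
ft_force: [-0.4, 0.3, -0.6]
opening: 0.146
grip_force: 29.5
```

```bash
python3 -m inch '[[[0,0,-0.3],0,1],[[0,0,-0.6],0,1],[[0,0,-0.5],0,1],[[0,0,0],-0.6,1],[[0,0,0],-1,1],[[0,0,0],-1,1],[[0,0,0],-1,1],[[0,0,0],-1,1],[[0,0,0],-1,1],[[0,0,0],-1,1]]'
python3 -m inch '[[[0,0,0],-1,1],[[0,0,0],-1,1],[[0,0,0],-1,1],[[0,0,0],-1,1],[[0,0,0],-1,1],[[0,0,0],-1,1],[[0,0,0],-1,1],[[0,0,0],-1,1],[[0,0,0],-1,1],[[0,0,0],-1,1]]'
python3 -m inch '[[[0,0,0],-1,1],[[0,0,0],-0.4,1],[[0,0.25,0],0,1],[[0,0,0],0,1],[[0,0,0.4],0,1],[[0,0,0.4],0,1],[[0,0,0.3],0,1],[[0,0,0.15],0,1],[[0,0,0.1],0,1],[[0,0,0],0,1]]'
```

```text
t: 31.45
eef_pos: [612.0, 1.2, 144.4]
tcp_rot: [3.141, 0.001, 2.098]
ft_force: [-0.0, -0.3, -2.8]
opening: 0.146
grip_force: 29.5
t: 32.7
eef_pos: [611.9, 1.3, 144.3]
tcp_rot: [-3.142, 0.001, 2.97]
ft_force: [-0.9, 0.1, -3.0]
opening: 0.149
grip_force: 29.5
t: 33.95
eef_pos: [612.8, 16.2, 62.3]
tcp_rot: [-3.142, 0.0, 3.089]
ft_force: [-0.1, -0.4, -2.8]
opening: 0.144
grip_force: 29.5
```

```bash
python3 -m inch '[[[0,0,0.05],0,1],[[0,0,0],0,1],[[0,0,0],0,-1],[[0,0,0],0,-1],[[0,0,0],0,-1],[[0,0,0],0,-1],[[0,0,-0.5],0,-1],[[0,0,-0.9],0,-1],[[0,0,-0.8],0,-1],[[0,0,0],1,-1]]'
python3 -m inch '[[[0,0,0],1,-1],[[0,0,0],1,-1],[[0,0,0],1,-1],[[0,0,0],1,-1],[[0,0,0],1,-1],[[0,0,0],1,-1],[[0,0,0],1,-1],[[0,0,0],1,-1],[[0,0,0],1,-1],[[0,0,0],1,-1]]'
python3 -m inch '[[[0,0,0],1,-1],[[0,0,0],1,-1],[[0,0,0],1,-1],[[0,0,0],1,-1],[[0,0,0],1,-1],[[0,0,0],1,-1],[[0,0,0],1,-1],[[0,0,0],1,-1],[[0,0,0],1,-1],[[0,0,0],1,-1]]'
python3 -m inch '[[[0,0,0],1,-1],[[0,0,0],1,-1],[[0,0,0],1,-1],[[0,0,0],1,-1],[[0,0,0],1,-1],[[0,0,0],1,-1],[[0,0,0],1,-1],[[0,0,0],1,-1],[[0,0,0],1,-1],[[0,0,0],1,-1]]'
python3 -m inch '[[[0,0,0],1,-1],[[0,0,0],1,-1],[[0,0,0],1,-1],[[0,0,0],1,-1],[[0,0,0],1,-1],[[0,0,0],0,-1],[[0,0,0],0,-1],[[0,0,0],0,-1],[[0,0,0],0,-1],[[0,0,0],0,-1]]'
python3 - <<'E'
from h import *
print(env.state()["eef_pos"],env.state()["tcp_rot"],env.state()["joints"].round(2))
p=snap("wrist","w8"); a=np.pi/2-.054
c,s=np.cos(a),np.sin(a)
print("web",[proj(p,[612.5+c*x-s*y,16+s*x+c*y,96]).round() for x,y in ((7,78),(7,-78),(-7,-78),(-7,78))])
E
```

```text
t: 35.2
eef_pos: [614.1, 16.2, 195.3]
tcp_rot: [3.141, 0.007, 3.001]
ft_force: [-1.1, 1.4, 0.1]
opening: 0.934
grip_force: 0.0
t: 36.45
eef_pos: [612.7, 16.3, 191.2]
tcp_rot: [-3.141, 0.0, 2.127]
ft_force: [-0.0, -1.3, 0.2]
opening: 0.998
grip_force: 0.0
t: 37.7
eef_pos: [612.7, 16.3, 191.2]
tcp_rot: [3.142, 0.0, 1.254]
ft_force: [-0.1, 0.3, -0.9]
opening: 1.002
grip_force: 0.0
t: 38.95
eef_pos: [612.7, 16.3, 191.2]
tcp_rot: [3.142, 0.0, 0.381]
ft_force: [0.2, -0.3, -0.1]
opening: 1.0
grip_force: 0.0
t: 40.2
eef_pos: [612.7, 16.2, 191.2]
tcp_rot: [3.141, -0.0, -0.052]
ft_force: [-0.3, 0.8, -1.1]
opening: 1.0
grip_force: 0.0
[612.70350163  16.22105364 191.21723224] [ 3.14149374e+00 -2.80241405e-05 -5.17725083e-02] [-0.08  0.5   1.62 -0.    1.03  1.54]
web [array([[272., 311.]]), array([[121., 310.]]), array([[121., 326.]]), array([[272., 324.]])]
```

View pics/w8.png

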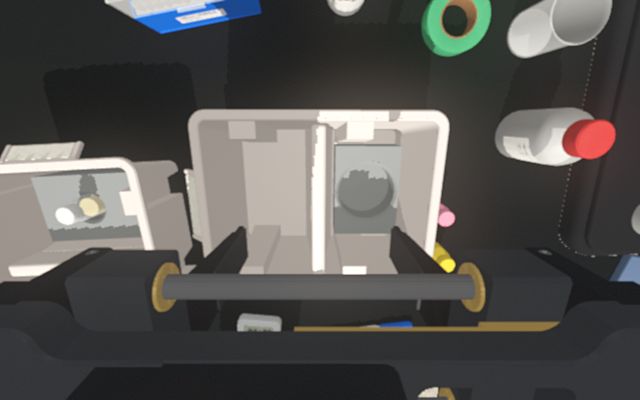

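```bash
python3 -m inch '[[[0,0,0.7],0,-1],[[0,0,0.7],0,-1],[[0,0,0.5],0,-1],[[0,0,0.29],0,-1],[[0,0,0],0,-1],[[0,0,0],0,1],[[0,0,0],0,1],[[0,0,0],0,1],[[0,0,0],0,1],[[0,0,0],0,1]]'
python3 -m inch '[[[0,0,0],0,1],[[0,0,0],0,1],[[0,0,0],0,1],[[0,0,-0.3],0,1],[[0,0,-0.6],0,1],[[0,0,-0.7],0,1],[[0,0,-0.6],0,1],[[0,0,-0.2],0,1],[[0,0,0],-1,1],[[0,0,0],-1,1]]'
python3 -m inch '[[[0,0,0],-1,1],[[0,0,0],-1,1],[[0,0,0],-1,1],[[0,0,0],-1,1],[[0,0,0],-1,1],[[0,0,0],-1,1],[[0,0,0],-1,1],[[0,0,0],-1,1],[[0,0,0],-1,1],[[0,0,0],-1,1]]'
python3 -m inch '[[[0,0,0],-1,1],[[0,0,0],-1,1],[[0,0,0],-1,1],[[0,0,0],-1,1],[[0,0,0],-1,1],[[0,0,0],-1,1],[[0,0,0],-0.6,1],[[0,0,0],0,1],[[0,0,0],0,1],[[0,0,0],0,1]]'
```

```text
t: 41.5
eef_pos: [612.8, 16.2, 60.0]
tcp_rot: [3.141, -0.0, -0.052]
ft_force: [0.5, -0.8, -0.6]
opening: 0.532
grip_force: 0.0
t: 42.75
eef_pos: [612.2, 16.3, 203.3]
tcp_rot: [-3.141, 0.001, 0.125]
ft_force: [0.2, -0.2, -2.4]
opening: 0.145
grip_force: 30.0
t: 44.0
eef_pos: [612.2, 16.3, 202.9]
tcp_rot: [-3.14, 0.001, 0.998]
ft_force: [-0.8, -0.2, -2.6]
opening: 0.145
grip_force: 30.0
t: 45.25
eef_pos: [612.6, 16.3, 203.6]
tcp_rot: [-3.141, 0.0, 1.57]
ft_force: [-0.1, -0.1, -2.4]
opening: 0.146
grip_force: 30.0
```

```bash
python3 -m inch '[[[0.5,-0.1,0],0,1],[[0.8,-0.2,0],0,1],[[0.8,-0.2,0],0,1],[[0.8,-0.2,0],0,1],[[0.8,-0.2,0],0,1],[[0.5,-0.093,0],0,1],[[0.075,0,0],0,1],[[0,0,0],0,1],[[0,0,0],0,1],[[0,0,0],0,1]]'
python3 - <<'E'
from h import *
print(env.state()["eef_pos"],env.state()["tcp_rot"])
p=snap("wrist","w9"); z=env.state()["eef_pos"][2]-59.5
print(z,"up",proj(p,outline(553,272.8,0,z+108)).round(),"base",proj(p,outline(553,272.8,0)).round())
E
```

```text
t: 46.5
eef_pos: [553.4, 271.8, 203.8]
tcp_rot: [3.142, 0.0, 1.57]
ft_force: [-0.1, -1.1, -2.4]
opening: 0.146
grip_force: 30.0
[553.37629165 271.84796621 203.83862494] [3.14153241e+00 1.37672949e-04 1.56986449e+00]
144.32086117482905 up [[ 82. 603.]
 [417. 515.]
 [417. 119.]
 [ 82.  31.]] base [[104. 446.]
 [281. 425.]
 [281. 211.]
 [104. 190.]]
```

View pics/w9.png

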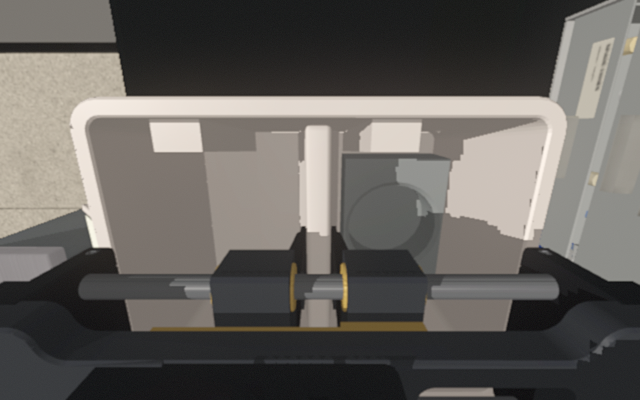

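```bash
python3 - <<'E'
from h import *
p=snap("scene"); 
im=p["pixels"][:,:,::-1].copy()
for z,col in ((252,(0,255,0)),(238,(0,0,255))):
    q=proj(p,outline(553.4,271.8,0,z)); cv2.polylines(im,[q[:,::-1].round().astype(int)],True,col,1)
q=proj(p,outline(553,272.8,0,108)); cv2.polylines(im,[q[:,::-1].round().astype(int)],True,(255,0,0),1)
cv2.imwrite("pics/s9.png",cv2.resize(im[40:220,270:470],(800,720))[:600])
E
```

```text
(no output)
```

View pics/s9.png

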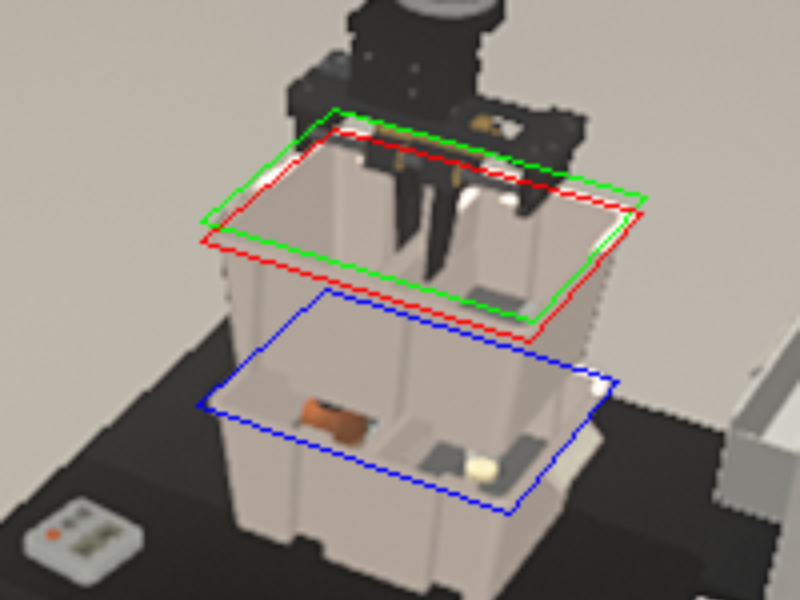

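```bash
python3 -m inch '[[[0.017,0,0],0,1],[[0,0,0.2],0,1],[[0,0,0.2],0,1],[[0,0,0.1],0,1],[[0,0,0.06],0,1],[[0,0,0.03],0,1],[[0,0,0.03],0,1],[[0,0,0.02],0,1],[[0,0,0],0,1],[[0,0,0],0,1]]'
```

```text
t: 47.85
eef_pos: [553.5, 274.6, 170.1]
tcp_rot: [3.137, -0.003, 1.571]
ft_force: [-12.5, -0.7, 41.1]
opening: 0.144
grip_force: 30.1
```

```bash
python3 -m inch '[[[0,0,-0.06],0,1],[[0,0,0],0,1],[[0,0,0],0,1],[[0,0,0],0,1],[[0,0,0],0,1],[[0,0,0],0,1],[[0,0,0],0,1],[[0,0,0],0,1],[[0,0,0],0,1],[[0,0,0],0,1]]'
python3 - <<'E'
from h import *
p=snap("scene"); g=cv2.cvtColor(p["pixels"],cv2.COLOR_RGB2GRAY).astype(int)
for x in (480,620):
  y=272.8-91
  q=[proj(p,[x,y,z])[0] for z in (108,200,208,218)]; print(x,np.round(q,1).tolist())
  col=int(round(q[2][1])); r0=int(q[2][0]); print(r0-10,g[r0-10:r0+55,col])
E
```

```text
t: 49.1
eef_pos: [553.4, 274.1, 170.3]
tcp_rot: [3.14, -0.001, 1.571]
ft_force: [-4.7, 0.5, 15.1]
opening: 0.149
grip_force: 30.0
480 [[146.1, 332.9], [116.8, 333.8], [114.1, 333.8], [110.8, 333.9]]
104 [159 159 159 159 159 162 172 174 169 161 154 153 152 152 152 152 152 152
 152 152 152 152 151 152 152 152 154 154 155 154 156 158 157 158 159 159
 157 158 158 161 168 177 173 166 167 167 167 166 167 167 167 166 167 166
 167 166 166 166 167 166 166 166 167 167 166]
620 [[162.2, 379.6], [132.4, 382.7], [129.7, 383.0], [126.3, 383.3]]
119 [161 160 161 161 161 164 168 175 172 168 168 169 168 168 168 168 168 169
 168 168 168 168 169 169 168 168 169 169 168 169 168 169 168 169 169 169
 169 168 168 168 168 168 169 177 174 165 166 166 167 167 166 167 166 166
 166 166 166 166 166 166 167 166 165 165 166]
```

```bash
python3 - <<'E'
from h import *
s=env.state(); print(s["ft_force"],s["moment"],s["eef_pos"],s["tcp_rot"])
p=snap("scene"); t=snap("top"); w=snap("wrist")
for n,im in (("s",p),("t",t),("w",w)):
  for o,z in (("tray_upper",110),("tray_base",0),("upper_pocket",117)):
    print(n,o,[(round(d["score"],2),at_z(im,*d["centre"],z).round(1)) for d in eyes.spot_point(o,im)][:3])
g=cv2.cvtColor(w["pixels"],cv2.COLOR_RGB2GRAY).astype(int)
for r in (130,150,180,220): 
    print(r,"L",np.round(g[r,20:150:4]),"R",g[r,500:620:4])
print(g[60:140:2,250],g[60:140:2,400])
E
python3 -m inch '[[[0,0,-0.3],0,1],[[0,0,0],0,1],[[0,0,0],0,1],[[0,0,0],0,1],[[0,0,0],0,1],[[0,0,0],0,1],[[0,0,0],0,1],[[0,0,0],0,1],[[0,0,0],0,1],[[0,0,0],0,1]]'
python3 - <<'E'
from h import *
s=env.state(); print(s["ft_force"],s["moment"],s["eef_pos"],s["tcp_rot"])
p=snap("scene"); g=cv2.cvtColor(p["pixels"],cv2.COLOR_RGB2GRAY).astype(int)
for x in (470,510,550,590,630):
  for y,nm in ((272.8-91,"near"),):
    for zc in (108,228):
      q=proj(p,[x,y,zc])[0]; r=int(round(q[0]));c=int(round(q[1])); sl=g[r-8:r+9,c]; print(x,nm,zc,q.round(1),sl)
E
```

```text
[-4.34676191  0.0967384  16.15408796] [0.00546126 0.77936767 0.03849517] [553.34014742 274.06186232 170.30851272] [ 3.13991580e+00 -8.03606124e-04  1.57120143e+00]
s tray_upper [(0.64, array([557.7, 267.1]))]
s tray_base [(0.78, array([547.8, 273.5]))]
s upper_pocket [(0.62, array([627.5, 251.4]))]
t tray_upper [(0.74, array([553.3, 266. ]))]
t tray_base []
t upper_pocket [(0.58, array([609.1, 267.2]))]
w tray_upper [(0.84, array([551.4, 269.7]))]
w tray_base []
w upper_pocket [(0.73, array([608.2, 268.6]))]
130 L [173 186 183 180 175 181 178 178 176 178 176 170 177 237 238 238 238 147
 118 118 118 118 118 117 119 117 117 117 117 116 116 116 115] R [182 186 187 188 189 191 192 192 193 194 194 192 246 214 213 213 197 184
 184 142 143 147 152 152 152 151 151 140 141 140]
150 L [173 174 173 178 177 169 164 179 176 180 177 171 175 179 235 236 236 227
 145 118 119 120 120 118 120 119 118 119 119 120 120 120 119] R [194 195 195 195 195 195 194 195 195 195 192 247 216 213 213 202 184 173
 143 145 147 153 153 153 154 147 141 141 141 141]
180 L [171 165 182 171 182 178 183 184 179 179 181 182
[... 1366 characters left out ...]
 156 155 154 154 153]
510 near 228 [110.6 344.3] [160 159 160 160 166 174 173 168 168 168 169 169 168 169 168 169 169]
550 near 108 [154.  355.8] [107  82  86  83  84 136 174 179 171 165 166 166 167 167 166 167 166]
550 near 228 [114.9 358.4] [174 173 174 173 168 174 176 163 164 169 169 168 169 168 168 168 169]
590 near 108 [158.6 369.3] [156 156 155 153 159 167 178 173 165 166 166 167 167 166 167 166 166]
590 near 228 [119.4 372.7] [156 157 157 157 163 169 174 170 163 162 161 162 163 163 167 168 168]
630 near 108 [163.4 383.1] [117  97  98 121 160 172 170 177 173 166 166 167 167 167 167 166 166]
630 near 228 [124.  387.4] [157 133 104 105 148 180 177 168 169 169 168 169 169 168 169 168 169]
```

```bash
python3 - <<'E'
from h import *
t=snap("top"); g=cv2.cvtColor(t["pixels"],cv2.COLOR_RGB2GRAY).astype(int)
for x in (460,490,520,580,610,640):
    q=proj(t,[x,272.8-91,231])[0]; b=proj(t,[x,272.8-91,108])[0]; r,c=q.round().astype(int)
    print(x,"upper",q.round(1),"base",b.round(1),c-14,g[r,c-14:c+16])
for y in (200,230,260,300):
    q=proj(t,[553+116,y,231])[0]; r,c=q.round().astype(int)
    n=proj(t,[553-116,y,231])[0]; r2,c2=n.round().astype(int)
    print(y,"far",q.round(1),r-10,g[r-10:r+14,c],"near",n.round(1),r2-12,g[r2-12:r2+12,c2])
p=snap("scene"); g=cv2.cvtColor(p["pixels"],cv2.COLOR_RGB2GRAY).astype(int)
for zc in (231,108):
  for y in (200,230,260,300):
    q=proj(p,[553+116,y,zc])[0]; r,c=q.round().astype(int); print("scene far",zc,y,q.round(1),c-14,g[r,c-14:c+15])
E
```

```text
460 upper [206.9 229.2] base [211.6 240.5] 215 [175 176 175 175 175 175 176 174 169 161 157 164 174 176 168 152 134 127
 128 142 161 173 175 178 177 164 126  70  31  20]
490 upper [190.2 229.4] base [197.  240.7] 215 [175 175 176 175 175 175 174 174 175 175 172 171 174 174 170 157 140 127
 126 134 150 167 172 177 177 167 134  73  29  19]
520 upper [173.7 229.6] base [182.5 240.8] 216 [170 171 171 171 171 171 171 171 172 170 170 173 173 172 160 141 128 126
 125 130 139 154 171 176 169 139  86  39  20  22]
580 upper [141.  230.1] base [153.8 241.2] 216 [103 108 127 151 163 166 165 165 166 165 167 170 172 171 166 152 138 135
 135 136 140 148 163 173 171 148 102  49  22  24]
610 upper [124.9 230.3] base [139.6 241.3] 216 [102 102 103 103 101  92  81  76  82 106 139 163 172 172 166 151 133 127
 125 125 131 140 156 170 173 156 114  58  23  20]
640 upper [108.8 230.5] base [125.5 241.5] 217 [132 134 134 133 134 133 135 134 135 140 155 168 172 166 146 103  51  22
  20  19  20  20  19  20  21  21  20  22  23  21]
200 far [ 93.5 220.8] 84 [ 19  18  19  20  18  21  21  23  59 117 157 168 168 16
[... 1343 characters left out ...]
69 212 232 252 255 236 170 163 183
 183 182 182 182 183 182 182 182 183 182 182]
scene far 108 200 [164.5 399.7] 386 [171 175 179 179 180 175 161 153 149 152 163 170 172 172 162 152 152 153
 152 152 153 153 152 154 153 114  46  46  48]
scene far 108 230 [158.6 404.4] 390 [202 204 192 154 111  93 104 104 101 114 148 169 173 171 161 152 168 183
 182 188 197 202 181 119  54  41  48  50  49]
scene far 108 260 [153.  408.9] 395 [163 157 150 130 107 103 105 104 100 118 155 173 172 168 169 184 193 195
 196 200 199 204 181 102  33  46  50  50  50]
scene far 108 300 [145.7 414.7] 401 [153 152 152 162 173 175 171 161 159 165 167 170 168 166 175 189 179 119
  36  45  51  51  51  49  51  50  49  49  50]
```

```bash
python3 -m inch '[[[0,-0.03,0],0,1],[[0,0,0.1],0,1],[[0,0,0.07],0,1],[[0,0,0.05],0,1],[[0,0,0.03],0,1],[[0,0,0.03],0,1],[[0,0,0.02],0,1],[[0,0,0],0,1],[[0,0,0],0,1],[[0,0,0],0,1]]'
python3 - <<'E'
from h import *
s=env.state(); print(s["ft_force"],s["moment"],s["eef_pos"],s["tcp_rot"])
E
```

```text
t: 52.4
eef_pos: [551.3, 273.7, 170.4]
tcp_rot: [3.14, -0.0, 1.571]
ft_force: [-3.9, -1.8, 9.5]
opening: 0.148
grip_force: 30.0
[-3.88066078 -1.84901128  9.47642326] [-0.34961018  0.7147311   0.02615248] [551.28398999 273.73632186 170.3996544 ] [ 3.14043085e+00 -2.12461610e-04  1.57125236e+00]
```

Two contact readings put the resultant at the tray's centre, so it's level support and not one edge caught. I'll release, back off and measure.

```bash
python3 -m inch '[[[0,0,-0.02],0,1],[[0,0,0],0,0.5],[[0,0,0],0,0],[[0,0,0],0,-1],[[0,0,0],0,-1],[[0,0,0],0,-1],[[0,0,-0.4],0,-1],[[0,0,-0.8],0,-1],[[0,0,-0.8],0,-1],[[0,0,0],0,-1]]'
python3 -m inch '[[[-0.8,0,-0.4],0,-1],[[-0.9,0,0],0,-1],[[-0.9,0,0],0,-1],[[-0.9,0,0],0,-1],[[-0.9,0,0],0,-1],[[-0.9,0,0],0,-1],[[0,0,0],0,-1],[[0,0,0],0,-1],[[0,0,0],0,-1],[[0,0,0],0,-1]]'
python3 - <<'E'
from h import *
s=env.state(); print(s["eef_pos"])
p=snap("scene"); t=snap("top")
for n,im in (("s",p),("t",t)):
  g=cv2.cvtColor(im["pixels"],cv2.COLOR_RGB2GRAY).astype(int)
  for x in (470,510,550,590,630):
    for zc in (108,208):
      q=proj(im,[x,272.8-91,zc])[0]; r,c=q.round().astype(int)
      print(n,x,zc,q.round(1),r-8 if n=="s" else c-8,g[r-8:r+9,c] if n=="s" else g[r,c-8:c+9])
im=t;g=cv2.cvtColor(im["pixels"],cv2.COLOR_RGB2GRAY).astype(int)
for y in (200,225,250,300,330):
  for x in (669,437):
    q=proj(t,[x,y,208])[0]; r,c=q.round().astype(int); print("t",y,x,q.round(1),r-9,g[r-9:r+10,c])
E
```

```text
t: 53.65
eef_pos: [552.2, 274.2, 293.9]
tcp_rot: [3.135, -0.002, 1.571]
ft_force: [0.2, 0.4, -0.8]
opening: 0.985
grip_force: 0.0
t: 54.9
eef_pos: [551.4, -43.3, 314.1]
tcp_rot: [-3.141, 0.0, 1.573]
ft_force: [-0.1, 0.1, 0.0]
opening: 1.001
grip_force: 0.0
[551.35879762 -43.27768895 314.12273411]
s 470 108 [145.  329.7] 137 [148 175 169 166 155 239 255 243 181 161 165 166 166 166 166 167 167]
s 470 208 [113.1 330.5] 105 [ 59  56  41 192 228 165 132 136 139 121 106 109 107 108 108 108 108]
s 510 108 [149.4 342.6] 141 [169 169 168 169 170 152 155 178 176 162 155 156 156 155 154 154 153]
s 510 208 [117.4 344. ] 109 [130 155 162 240 255 233 165 160 168 169 168 169 169 168 169 169 168]
s 550 108 [154.  355.8] 146 [168 169 169 170 164 156 169 179 171 166 167 167 167 166 167 167 166]
s 550 208 [121.8 357.9] 114 [173 166 211 253 250 196 160 168 169 169 169 169 169 169 169 169 169]
s 590 108 [158.6 369.3] 151 [162 158 155 154 160 169 179 174 166 167 166 167 167 167 167 167 167]
s 590 208 [126.3 372.1] 118 [155 145 226 255 254 224 165 161 162 164 164 167 168 169 170 171 171]
s 630 108 [163.4 3
[... 1522 characters left out ...]
149 206 241 248 250 251 248 229 152  69  32  28  29  29
  26]
t 250 669 [ 97.6 196.9] 89 [ 20  18  19  15  20  18  19  52 128 215 244 248 250 247 239 233 234 233
 233]
t 250 437 [220.6 194.4] 212 [166 157 142 145 198 238 248 249 249 249 253 255 255 255 255 255 252 213
 104]
t 300 669 [ 97.8 170.5] 89 [ 28  29  25  29  26  28  26  32  79 165 230 246 249 248 243 235 233 233
 233]
t 300 437 [220.7 167.3] 212 [155 146 130 136 187 234 247 249 250 249 246 246 250 250 247 244 242 218
 132]
t 330 669 [ 98.  154.7] 89 [ 27  28  26  30  27  28  26  29  47 119 209 243 248 250 247 238 233 233
 233]
t 330 437 [220.8 151. ] 212 [126 125 125 131 170 227 246 248 247 220 118  37  27  24  28  30  27  28
  30]
```

```bash
cat > fit.py <<'E'
from h import *
from scipy.ndimage import map_coordinates, gaussian_filter
from scipy.spatial.transform import Rotation as Ro
def rim(v,n=14,L=232,W=182,m=28):
    u=np.linspace(-1,1,n); P=[];
    P+= [[x*(L/2-m),-W/2,0] for x in u]+[[x*(L/2-m),W/2,0] for x in u]+[[L/2,y*(W/2-m),0] for y in u]+[[-L/2,y*(W/2-m),0] for y in u]
    T=[[0,-1,0]]*n+[[0,1,0]]*n+[[1,0,0]]*n+[[-1,0,0]]*n
    R=Ro.from_euler("xyz",v[3:]).as_matrix(); return np.array(P)@R.T+v[:3], np.array(T)@R.T
def obs(im,v,w=6,use=None):
    g=gaussian_filter(cv2.cvtColor(im["pixels"],cv2.COLOR_RGB2GRAY).astype(float),.7)
    P,T=rim(v); a=proj(im,P); d=proj(im,P+T)-a; d/=np.linalg.norm(d,axis=1)[:,None]
    s=np.arange(-w,w+.01,.25); out=[]
    for i in range(len(a)):
        q=a[i]+s[:,None]*d[i]; pr=map_coordinates(g,q.T,order=1,mode="nearest"); gr=-np.gradient(pr)
        k=gr.argmax()
        if gr[k]>3: out.append((i,a[i]+s[k]*d[i],d[i]))
    return out
def fit(ims,v,it=6,free=6,sel=lambda n,i:True):
    v=np.array(v,float)
    for k in range(it):
        O=[[o for o in obs(im,v,8 if k<2 else 4) if sel(n,o[0])] for n,im in enumerate(ims)]
        def f(x):
            vv=v.copy(); vv[:free]=x; P,_=rim(vv); r=[]
            for im,o in zip(ims,O):
                a=proj(im,P); r+=[(a[i]-q)@d for i,q,d in o]
            return np.array(r)
        s=least_squares(f,v[:free],loss="soft_l1",f_scale=.5); v[:free]=s.x
    r=f(v[:free]); return v,np.sqrt(np.median(r**2)),[len(o) for o in O]
E
python3 - <<'E'
from fit import *
ims=[snap("scene"),snap("top")]
for z in (208,214,218): print(fit(ims,[552,273,z,0,0,0]), fit(ims[:1],[552,273,z,0,0,0],free=4)[:2],fit(ims[1:],[552,273,z,0,0,0],free=4)[:2])
E
```

```text
(array([ 5.51360603e+02,  2.70145824e+02,  2.12433657e+02, -4.28708524e-02,
       -1.33037119e-02, -4.13738624e-03]), np.float64(0.27483898860887995), [41, 49]) (array([5.09136972e+02, 3.97771680e+02, 1.32128372e+02, 2.34688371e-02,
       0.00000000e+00, 0.00000000e+00]), np.float64(0.15124181155780764)) (array([ 5.44717806e+02,  2.64064966e+02,  2.35749784e+02, -1.16089038e-01,
        0.00000000e+00,  0.00000000e+00]), np.float64(0.4988273509450399))
(array([ 5.51002844e+02,  2.69544505e+02,  2.14864987e+02, -4.52282114e-02,
       -7.81542115e-03, -4.20278155e-03]), np.float64(0.22606135275769512), [39, 49]) (array([5.08741813e+02, 3.96607767e+02, 1.34711906e+02, 2.27748503e-02,
       0.00000000e+00, 0.00000000e+00]), np.float64(0.1721709126107791)) (array([ 5.44711128e+02,  2.64088735e+02,  2.35650122e+02, -1.16249600e-01,
        0.00000000e+00,  0.00000000e+00]), np.float64(0.48655080364041164))
(array([ 5.50892132e+02,  2.69337219e+02,  2.15799224e+02, -4.76142466e-02,
       -2.57387625e-03, -4.12275807e-03]), np.float64(0.20076292037532764), [41, 49]) (array([ 5.56211872e+02,  2.54178562e+02,  2.25534056e+02, -4.96939389e-02,
        0.00000000e+00,  0.00000000e+00]), np.float64(0.12474621335834682)) (array([ 5.44547747e+02,  2.63897723e+02,  2.36281875e+02, -1.17815120e-01,
        0.00000000e+00,  0.00000000e+00]), np.float64(0.48471788828558154))
```

```bash
python3 - <<'E'
from fit import *
ims=[snap("scene"),snap("top")]; old=[]
for n,im in zip(("scene0","top0"),ims):
    d=dict(im); d["pixels"]=cv2.imread(f"pics/{n}.png")[:,:,::-1].copy(); old.append(d)
np.set_printoptions(precision=3,suppress=True)
print("base0",fit(old,[552,272,108,0,0,0])); print("upper0",fit(old,[612,2,108,0,0,-.054]))
for y in (268,275): print("upper now",fit(ims,[552,y,212,0,0,0]))
for o in old[1:]:
  for n,z in (("insert_vial",4),("insert_bottle",4)): print(n,[at_z(o,*d["centre"],z) for d in eyes.spot_point(n,ims[1])][:1])
E
```

```text
base0 (array([553.009, 270.949, 111.036,   0.008,  -0.014,  -0.006]), np.float64(0.2592122039423625), [56, 56])
upper0 (array([612.394,   2.753, 111.382,   0.007,  -0.012,  -0.06 ]), np.float64(0.2547878561966658), [53, 56])
upper now (array([551.354, 270.009, 213.055,  -0.044,  -0.01 ,  -0.003]), np.float64(0.1740900233882414), [40, 49])
upper now (array([551.273, 269.936, 213.444,  -0.045,  -0.012,  -0.004]), np.float64(0.2158254805953462), [39, 49])
insert_vial []
insert_bottle []
```

The in-hand roll tilt (about -0.05 rad) left the foot about 6 mm to -y, caught on that rim. I'll regrip the bar, lift slightly, shift +y and let it drop.

```bash
python3 -m inch '[[[0.8,0,0],0,-1],[[0.9,0,0],0,-1],[[0.9,0,0],0,-1],[[0.9,0,0],0,-1],[[0.9,0,0],0,-1],[[0.84,0,0],0,-1],[[0,0,0],0,-1],[[0,0,0],0,-1],[[0,0,0.5],0,-1],[[0,0,0.5],0,-1]]'
python3 -m inch '[[[0,0,0.5],0,-1],[[0,0,0.5],0,-1],[[0,0,0.3],0,-1],[[0,0,0.15],0,-1],[[0,0,0],0,-1],[[0,0,0],0,1],[[0,0,0],0,1],[[0,0,0],0,1],[[0,0,0],0,1],[[0,0,0],0,1]]'
python3 -m inch '[[[0,0,0],0,1],[[0,0,0],0,1],[[0,0,0],0,1],[[0,0,-0.05],0,1],[[0,0,-0.03],0,1],[[0.05,0,0],0,1],[[0.05,0,0],0,1],[[0,0,0],0,1],[[0,0,0],0,1],[[0,0,0],0,1]]'
python3 - <<'E'
from fit import *
np.set_printoptions(precision=3,suppress=True)
s=env.state(); print(s["ft_force"],s["moment"],s["eef_pos"])
ims=[snap("scene"),snap("top")]; 
for z in (215,218): print("upper now",fit(ims,[552,275,z,-.04,0,0],sel=lambda n,i: i<14 or (28<=i<36 and n==0)))
E
```

```text
t: 56.55
eef_pos: [551.6, 268.6, 253.9]
tcp_rot: [3.141, -0.0, 1.569]
ft_force: [0.7, -0.5, -0.2]
opening: 1.0
grip_force: 0.0
t: 57.8
eef_pos: [551.3, 270.2, 167.3]
tcp_rot: [3.141, 0.0, 1.571]
ft_force: [-0.8, -0.2, 0.3]
opening: 0.535
grip_force: 0.0
t: 59.05
eef_pos: [551.2, 276.1, 172.0]
tcp_rot: [-3.142, 0.0, 1.571]
ft_force: [-0.0, 0.7, -2.4]
opening: 0.144
grip_force: 30.0
[-0.018  0.654 -2.433] [ 0.017 -0.073 -0.005] [551.237 276.088 171.954]
upper now (array([-175.264,  121.299,  671.786,   -0.984,    0.872,    0.272]), np.float64(nan), [0, 0])
upper now (array([ 606.948,    8.284, 1086.838,   -0.345,   -1.349,   -1.094]), np.float64(nan), [0, 0])
  return _methods._mean(a, axis=axis, dtype=dtype,
  ret = ret.dtype.type(ret / rcount)
```

```bash
python3 -m inch '[[[0,0,0.03],0,1],[[0,0,0.03],0,1],[[0,0,0.02],0,1],[[0,0,0],0,1],[[0,0,0.02],0,1],[[0,0,0],0,1],[[0,0,0],0,1],[[0,0,0],0,1],[[0,0,0],0,1],[[0,0,0],0,1]]'
python3 - <<'E'
from h import *
s=env.state(); print(s["ft_force"],s["moment"],s["eef_pos"])
E
```

```text
t: 60.4
eef_pos: [551.7, 275.6, 167.3]
tcp_rot: [3.14, 0.0, 1.571]
ft_force: [-2.2, -5.5, 9.0]
opening: 0.148
grip_force: 30.0
[-2.22979649 -5.51060788  8.95495276] [-0.72911852  0.32065753  0.00725408] [551.69338611 275.62361227 167.27547269]
```

```bash
python3 -m inch '[[[0,0,-0.02],0,1],[[0,0,0],0,0.6],[[0,0,0],0,0.4],[[0,0,0],0,0],[[0,0,0],0,-1],[[0,0,0],0,-1],[[0,0,0],0,-1],[[0,0,-0.4],0,-1],[[0,0,-0.8],0,-1],[[0,0,-0.8],0,-1]]'
python3 -m inch '[[[-0.8,0,-0.4],0,-1],[[-0.9,0,0],0,-1],[[-0.9,0,0],0,-1],[[-0.9,0,0],0,-1],[[-0.9,0,0],0,-1],[[-0.9,0,0],0,-1],[[0,0,0],0,-1],[[0,0,0],0,-1],[[0,0,0],0,-1],[[0,0,0],0,-1]]'
python3 - <<'E'
from fit import *
np.set_printoptions(precision=3,suppress=True)
ims=[snap("scene"),snap("top")]; cv2.imwrite("pics/sA.png",ims[0]["pixels"][:,:,::-1]);cv2.imwrite("pics/tA.png",ims[1]["pixels"][:,:,::-1])
for z,y,r in ((212,272,-.04),(211,275,0),(211,275,.04)): print("upper now",fit(ims,[552,y,z,r,0,0]))
E
```

```text
t: 61.65
eef_pos: [551.1, 276.1, 288.4]
tcp_rot: [-3.141, 0.0, 1.571]
ft_force: [0.0, -0.8, 0.1]
opening: 0.969
grip_force: 0.0
t: 62.9
eef_pos: [551.4, -40.9, 311.3]
tcp_rot: [3.142, 0.0, 1.573]
ft_force: [-0.1, -0.0, -0.8]
opening: 1.003
grip_force: 0.0
upper now (array([551.269, 271.651, 210.788,  -0.   ,  -0.003,  -0.001]), np.float64(0.2674696845035672), [40, 49])
upper now (array([551.407, 271.667, 210.746,   0.001,   0.001,  -0.001]), np.float64(0.251246977788526), [40, 49])
upper now (array([551.228, 271.737, 210.576,   0.003,  -0.005,  -0.001]), np.float64(0.2873780157419334), [40, 49])
```

Seated: 99.7 mm above the base, level within 0.01 rad, offset under 2 mm. Next, the tall bottle.

```bash
python3 -m inch '[[[-0.5,0.3,0],0,-1],[[-0.7,0.4,0],0,-1],[[-0.7,0.5,0],0,-1],[[-0.5,0.4,0.3],0,-1],[[-0.35,0.227,0.5],0,-1],[[0,0,0.5],0,-1],[[0,0,0],0,-1],[[0,0,0],0,-1],[[0,0,0],0,-1],[[0,0,0],0,-1]]'
python3 - <<'E'
from h import *
print(env.state()["eef_pos"],env.state()["tcp_rot"])
p=snap("wrist"); h=cv2.cvtColor(p["pixels"],cv2.COLOR_RGB2HSV)
m=cv2.inRange(h,(0,130,60),(8,255,255))|cv2.inRange(h,(172,130,60),(180,255,255))
n,l,st,c=cv2.connectedComponentsWithStats(m)
for i in range(1,n):
    if st[i,4]>60: print(st[i],c[i].round(1),at_z(p,c[i][1],c[i][0],100).round(1),at_z(p,c[i][1],c[i][0],105).round(1))
print([(round(d["score"],2),d["centre"],at_z(p,*d["centre"],0).round(1)) for d in eyes.spot_point("tall_bottle",p)][:2])
d=eyes.cut_out("tall_bottle",p)
if d: c=np.argwhere(d[0]["mask"]);print(d[0]["score"],c.min(0),c.max(0))
print("exp cap",proj(p,[661.4,-241,105]))
E
```

```text
t: 64.25
eef_pos: [661.2, -206.7, 234.4]
tcp_rot: [3.14, 0.001, 1.571]
ft_force: [0.5, 0.5, -1.2]
opening: 1.002
grip_force: 0.0
[ 661.24198642 -206.67058049  234.41280648] [3.14007944e+00 7.11009718e-04 1.57144391e+00]
[305 203  28  32 754] [318.3 218.3] [ 661.8 -238.5] [ 661.8 -236.7]
[(0.64, [195.9, 317.5], array([ 660.7, -238.4]))]
0.62 [178 296] [233 341]
exp cap [[221.83795425 317.96862476]]
```

```bash
python3 -m inch '[[[-0.3,0.006,0],0,-1],[[-0.263,0,0],0,-1],[[0,0,0],0,-1],[[0,0,0.7],0,-1],[[0,0,0.8],0,-1],[[0,0,0.8],0,-1],[[0,0,0.6],0,-1],[[0,0,0.35],0,-1],[[0,0,0],0,-1],[[0,0,0],0,1]]'
python3 -m inch '[[[0,0,0],0,1],[[0,0,0],0,1],[[0,0,0],0,1],[[0,0,0],0,1],[[0,0,0],0,1],[[0,0,0],0,1],[[0,0,0],0,1],[[0,0,0],0,1],[[0,0,0],0,1],[[0,0,0],0,1]]'
```

```text
t: 65.65
eef_pos: [662.1, -240.9, 39.8]
tcp_rot: [3.14, 0.001, 1.571]
ft_force: [-0.2, 0.3, 0.4]
opening: 0.939
grip_force: 0.0
t: 66.9
eef_pos: [661.5, -240.7, 38.6]
tcp_rot: [3.141, 0.0, 1.571]
ft_force: [-1.2, 0.4, 5.3]
opening: 0.598
grip_force: 30.0
```

```bash
python3 -m inch '[[[0,0,-0.3],0,1],[[0,0,-0.6],0,1],[[0,0,-0.8],0,1],[[0,0,-0.8],0,1],[[0,0,-0.8],0,1],[[0,0,-0.6],0,1],[[0,0,0],1,1],[[0,0,0],1,1],[[0,0,0],1,1],[[0,0,0],1,1]]'
python3 -m inch '[[[0,0,0],1,1],[[0,0,0],1,1],[[0,0,0],1,1],[[0,0,0],1,1],[[0,0,0],1,1],[[0,0,0],1,1],[[0,0,0],1,1],[[0,0,0],1,1],[[0,0,0],1,1],[[0,0,0],1,1]]'
python3 -m inch '[[[0,0,0],1,1],[[0,0,0],1,1],[[0,0,0],1,1],[[0,0,0],1,1],[[0,0,0],0,1],[[0,-0.5,0],0,1],[[0,-0.9,0],0,1],[[0,-0.9,0],0,1],[[0,-0.9,0],0,1],[[0,-0.5,0],0,1]]'
```

```text
t: 68.15
eef_pos: [661.2, -240.5, 273.1]
tcp_rot: [3.141, 0.0, 1.219]
ft_force: [-0.1, -0.5, -1.5]
opening: 0.598
grip_force: 30.0
t: 69.4
eef_pos: [661.2, -240.5, 273.1]
tcp_rot: [3.141, -0.0, 0.347]
ft_force: [0.2, 0.0, -1.0]
opening: 0.597
grip_force: 30.0
t: 70.65
eef_pos: [661.0, -16.0, 272.9]
tcp_rot: [-3.142, -0.0, 0.004]
ft_force: [-0.2, 0.2, -1.6]
opening: 0.597
grip_force: 30.0
```

```bash
python3 -m inch '[[[-0.2,-0.5,0],0,1],[[-0.3,-0.8,0],0,1],[[-0.3,-0.8,0],0,1],[[-0.3,-0.8,0],0,1],[[-0.3,-0.8,0],0,1],[[-0.3,-0.6,0],0,1],[[-0.3,-0.55,0],0,1],[[0,0,0],0,1],[[0,0,0],0,1],[[0,0,0],0,1]]'
python3 - <<'E'
from h import *
np.set_printoptions(linewidth=250)
print(env.state()["eef_pos"])
p=snap("wrist"); g=cv2.cvtColor(p["pixels"],cv2.COLOR_RGB2GRAY)
print("exp pocket floor",proj(p,[608.8,272.8,107]),"rim",proj(p,[608.8,272.8,139]))
q=[proj(p,[608.8+34*np.cos(a),272.8+34*np.sin(a),139])[0].round() for a in np.arange(8)*np.pi/4]; print(q)
for o,z in (("upper_pocket",107),("tray_upper",100)): print(o,[(round(d["score"],2),np.round(d["centre"]),at_z(p,*d["centre"],z).round(1)) for d in eyes.spot_point(o,p)][:2])
r,c=proj(p,[608.8,272.8,139])[0].round().astype(int)
for rr in range(r-40,r+41,10): print(rr,g[rr,c-60:c+64:3].astype(int))
E
```

```text
t: 71.9
eef_pos: [541.7, 271.4, 272.3]
tcp_rot: [3.141, -0.0, -0.0]
ft_force: [-0.5, -0.1, -0.6]
opening: 0.597
grip_force: 30.0
[541.73630501 271.43322693 272.26230866]
exp pocket floor [[130.4477817  316.46783254]] rim [[131.43418312 316.28222035]]
[array([ 97., 316.]), array([108., 293.]), array([131., 284.]), array([154., 294.]), array([163., 316.]), array([154., 338.]), array([131., 348.]), array([108., 339.])]
upper_pocket [(0.9, array([130., 313.]), array([608.9, 276.6]))]
tray_upper [(0.93, array([178., 313.]), array([550.1, 276.9])), (0.39, array([261., 496.]), array([434.7,  27.2]))]
91 [174 175 175 172 170 170 170 169 169 170 169 169 169 169 168 168 168 168 168 170 172 172 172 172 172 171 172 171 172 171 171 171 171 171 171 171 171 172 239 191 171 171]
101 [216 216 210 212 216 217 216 217 216 216 216 216 216 213 211 199 183 195 212 215 217 217 202 171 126 133 139 154 155 155 155 155 155 155 155 155 154 179 225 214 214 175]
111 [216 216 215 188 216 215 215 215 217 216 209 198 143 158 158 157 157 156 157 157 157 158 157 156 156 156 156 151 124 138 154 155 155 156 154 153 159
[... 365 characters left out ...]
176]
141 [180 181 180 169 158 157 157 157 156 148 134 139 155 155 155 155 155 155 155 154 155 154 154 154 154 154 154 153 153 127 140 151 152 153 152 152 152 176 176 176 176 176]
151 [180 180 180 175 158 158 158 157 156 156 156 146 134 136 155 155 154 155 154 154 153 153 153 153 154 153 152 129 138 147 153 152 153 152 153 153 153 176 177 176 176 177]
161 [181 181 180 178 157 157 156 156 155 155 155 156 156 156 151 148 145 134 132 129 129 129 131 137 146 148 152 154 154 153 152 153 152 152 152 152 155 176 176 176 176 177]
171 [194 194 193 194 194 193 192 193 193 193 192 192 192 192 192 191 191 191 191 191 191 191 190 191 191 191 191 191 191 191 191 190 191 191 191 190 191 190 191 190 190 186]
```

```bash
python3 -m inch '[[[0.3,-0.02,0],0,1],[[0.5,0,0],0,1],[[0.32,0,0],0,1],[[0,0,0],0,1],[[0,0,0],0,1],[[0,0,0],0,1],[[0,0,0],0,1],[[0,0,0],0,1],[[0,0,0],0,1],[[0,0,0],0,1]]'
```

```text
t: 73.3
eef_pos: [608.4, 273.6, 272.2]
tcp_rot: [3.141, 0.0, 0.0]
ft_force: [-0.1, 0.6, -0.8]
opening: 0.596
grip_force: 30.0
```

```bash
python3 -m inch '[[[0,0,0.5],0,1],[[0,0,0.5],0,1],[[0,0,0.3],0,1],[[0,0,0.2],0,1],[[0,0,0.15],0,1],[[0,0,0.15],0,1],[[0,0,0.15],0,1],[[0,0,0.1],0,1],[[0,0,0.02],0,1],[[0,0,0],0,1]]'
```

```text
t: 74.55
eef_pos: [608.5, 273.6, 148.1]
tcp_rot: [-3.142, -0.0, 0.0]
ft_force: [0.5, -0.4, -0.2]
opening: 0.596
grip_force: 30.0
```

```bash
python3 -m inch '[[[0,0,0.02],0,1],[[0,0,0],0,1],[[0,0,0],0,-0.6],[[0,0,0],0,-0.6],[[0,0,0],0,-0.6],[[0,0,0],0,-0.6],[[0,0,-0.3],0,-0.6],[[0,0,-0.7],0,-0.6],[[0,0,-0.9],0,-0.6],[[0,0,-0.6],0,-0.6]]'
python3 -m inch '[[[0,0.5,0],0,-1],[[0,0.9,0],0,-1],[[0,0.9,0],0,-1],[[0,0.9,0],0,-1],[[0,0.9,0],0,-1],[[0,0.9,0],0,-1],[[0,0,0],0,-1],[[0,0,0],0,-1],[[0,0,0],0,-1],[[0,0,0],0,-1]]'
python3 - <<'E'
from fit import *
np.set_printoptions(precision=3,suppress=True)
print(env.state()["eef_pos"])
ims=[snap("scene"),snap("top")]
print("upper",fit(ims,[552,272,211,0,0,0]))
for im in ims:
  h=cv2.cvtColor(im["pixels"],cv2.COLOR_RGB2HSV)
  m=cv2.inRange(h,(0,130,60),(8,255,255))|cv2.inRange(h,(172,130,60),(180,255,255))
  n,l,st,c=cv2.connectedComponentsWithStats(m)
  for i in range(1,n):
    if st[i,4]>30: print(st[i],c[i].round(1))
  print("exp cap top/bottom",proj(im,[[608.8,272.8,212],[608.8,272.8,192]]).tolist())
  print([(round(d["score"],2),at_z(im,*d["centre"],107).round(1)) for o in ("tall_bottle","upper_pocket") for d in eyes.spot_point(o,im)[:1]])
  for o in ("bench_timer","felt_pen"): print(o,[np.round(d["centre"]) for d in eyes.spot_point(o,im)[:2]])
E
```

```text
t: 75.8
eef_pos: [608.6, 273.7, 301.0]
tcp_rot: [-3.141, -0.003, 0.0]
ft_force: [-0.2, 0.5, -0.2]
opening: 0.799
grip_force: 0.0
t: 77.05
eef_pos: [608.5, -25.3, 297.0]
tcp_rot: [3.142, -0.0, 0.002]
ft_force: [-0.1, -0.5, 0.0]
opening: 1.003
grip_force: 0.0
[608.548 -25.347 297.014]
upper (array([551.156, 271.239, 211.687,  -0.001,   0.007,   0.001]), np.float64(0.2692025185400241), [40, 49])
[389 108  13  11 127] [395. 113.]
[136 282  38  28 403] [155.2 295.3]
exp cap top/bottom [[110.82049159633378, 394.2250878338145], [117.4401493801394, 393.45541298284695]]
[(0.96, array([633.1, 262.3]))]
bench_timer [array([178., 291.])]
felt_pen [array([213., 256.])]
[176 119  19  18 271] [185.3 127.5]
[488 247  41  19 456] [507.1 255.9]
exp cap top/bottom [[128.44745150280977, 183.53427883309175], [130.98032148278014, 186.50694509845275]]
[(0.63, array([610. , 265.1])), (0.67, array([611.4, 274.4]))]
bench_timer []
felt_pen []
```

```bash
python3 -c "
from cell import env
print(env.job_done())"
```

```text
the job is handed in; nothing more can be done
None
```

The sample set is packed and the job is handed in at about 77 s, but the hand-in gave no verdict: the bottle and vial are in the lower tray, the turned tray sits level on the lugs after one re-seat, and the red-capped bottle is in the upper pocket.

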